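# Clear the vial cap press and brush its bed clean

### The job

First clear the press bed: set every medicine bottle on it aside, all of them upright in the shallow aluminium bottle tray. Then take the hand brush and sweep all the scrap caps and stoppers off the bed over its open lip into the scrap tray below, never touching scrap with the fingers because the edges are sharp, and stand the brush back, bristles down, in its grey dock. Last, stand the bottles back upright on the clean bed; leave the white bottle, the glove box and the steel cup where they are.

Things in the scene. Friction and masses are not known exactly. Their poses are not given: they have to be found in the camera images.
- press: Fixed press for medicine vial caps, 212 mm wide. Origin on the work surface under the bed; z up, x from the open front lip to the housing at the back, y across. Bed x = -120 mm (lip) to +160 mm, y = -100 to +100 mm between side walls 15 mm higher than the bed, top 40 mm over the work surface. Housing x = +160 to +235 mm, 70 mm over the work surface.
- lip (a point): Middle of the bed's open front lip, at bed height (press x = -120 mm, 40 mm over the work surface); axes as the press.
- scrap_tray (a point): Centre of the inner floor of the fixed open grey scrap tray in front of the lip (press x = -170 mm, 5 mm over the work surface); axes as the press. Inside 100 mm (x, starting right under the lip) by 200 mm (y); rim 36 mm over the work surface. Scrap pushed over the lip drops into it.
- holder: Fixed shallow aluminium bottle tray, 272 x 112 mm outside, open top. Origin: centre of its underside on the work surface; its x is the long direction, z up. Inside 260 mm (x) by 100 mm (y); inner floor 6 mm, rim 16 mm above the work surface. It has room for three bottles in a row along x, 75 mm apart.
- dock: Fixed shallow grey plastic tray where the brush belongs, 102 x 162 mm outside, open top. Origin: centre of its underside on the work surface; z up. Inside 90 mm (x) by 150 mm (y); inner floor 6 mm, rim 14 mm above the work surface. The brush lies along its y.
- brush_grip (a point): Centre of the hand brush's upright grip, 78 mm over the bristle ends; x through the thickness (sweeping direction), y along the width, z up. Stiff bristles 34 (x) x 90 (y) mm, 32 mm tall; wood block 36 x 94 mm at 32-48 mm; flat grip 26 (x) x 40 (y) mm at 48-108 mm. 0.2 kg. It starts bristles down in the dock.
- bottle1_mid (a point): Centre (31 mm above its underside) of a closed, upright, squat amber medicine bottle with a wide white cap: a plain cylinder 54 mm across and 62 mm high all told, z up, about 0.16 kg, weighted low. It stands on the press bed at the start, amid the scrap; two or three such bottles are present.
- bottle2_mid (a point): Centre (31 mm above its underside) of a closed, upright, squat amber medicine bottle with a wide white cap: a plain cylinder 54 mm across and 62 mm high all told, z up, about 0.16 kg, weighted low. It stands on the press bed at the start, amid the scrap; two or three such bottles are present.
- bottle3_mid (a point): Centre (31 mm above its underside) of a closed, upright, squat amber medicine bottle with a wide white cap: a plain cylinder 54 mm across and 62 mm high all told, z up, about 0.16 kg, weighted low. It stands on the press bed at the start, amid the scrap; two or three such bottles are present.
- scrap1: Scrap crimped aluminium vial cap with a white top, 26 mm across, 14 mm high, 14 g, sitting flat on the press bed at the start. Origin: centre of its underside. From four to six pieces of scrap are present, the rest are absent.
- scrap2: Scrap crimped aluminium vial cap with a white top, 26 mm across, 14 mm high, 14 g, sitting flat on the press bed at the start. Origin: centre of its underside. From four to six pieces of scrap are present, the rest are absent.
- scrap3: Scrap crimped aluminium vial cap with a white top, 26 mm across, 14 mm high, 14 g, sitting flat on the press bed at the start. Origin: centre of its underside. From four to six pieces of scrap are present, the rest are absent.
- scrap4: Scrap dark rubber vial stopper, 25 mm across, 15 mm high, 14 g, sitting flat on the press bed at the start. Origin: centre of its underside. From four to six pieces of scrap are present, the rest are absent.
- scrap5: Scrap dark rubber vial stopper, 25 mm across, 15 mm high, 14 g, sitting flat on the press bed at the start. Origin: centre of its underside. From four to six pieces of scrap are present, the rest are absent.
- scrap6: Scrap dark rubber vial stopper, 25 mm across, 15 mm high, 14 g, sitting flat on the press bed at the start. Origin: centre of its underside. From four to six pieces of scrap are present, the rest are absent.
- sanitizer: Bystander: white bottle 64 mm across, 110 mm high; origin centre of its underside. To be left alone.
- glovebox: Bystander: white carton glove box 90 x 160 x 70 mm high; origin centre of its underside. To be left alone.
- cup: Bystander: steel cup 72 mm across, 80 mm high; origin centre of its underside. To be left alone.

How it is judged:
On the way, in this order (a step that is already met when the one before it is completed fails the run):
1. every bottle present stands upright in the bottle tray (x of bottle1_mid in the frame of holder between -0.13 and 0.13 m and y of bottle1_mid in the frame of holder between -0.05 and 0.05 m and height (world z) of each of bottle1_mid, bottle2_mid, bottle3_mid below 0.045 m and angle between each of bottle1_mid, bottle2_mid, bottle3_mid's own z axis and vertical below 0.12 rad and x of bottle2_mid in the frame of holder between -0.13 and 0.13 m and y of bottle2_mid in the frame of holder between -0.05 and 0.05 m and x of bottle3_mid in the frame of holder between -0.13 and 0.13 m and y of bottle3_mid in the frame of holder between -0.05 and 0.05 m), for 0.2 s.
2. the brush is taken up out of its dock (height (world z) of brush_grip above 0.11 m), for 0.2 s.
3. all the scrap present lies in the scrap tray (x of scrap1 in the frame of press between -0.222 and -0.12 m and y of scrap1 in the frame of press between -0.102 and 0.102 m and height (world z) of each of scrap1, scrap2, scrap3, scrap4, scrap5, scrap6 below 0.036 m and x of scrap2 in the frame of press between -0.222 and -0.12 m and y of scrap2 in the frame of press between -0.102 and 0.102 m and x of scrap3 in the frame of press between -0.222 and -0.12 m and y of scrap3 in the frame of press between -0.102 and 0.102 m and x of scrap4 in the frame of press between -0.222 and -0.12 m and y of scrap4 in the frame of press between -0.102 and 0.102 m and x of scrap5 in the frame of press between -0.222 and -0.12 m and y of scrap5 in the frame of press between -0.102 and 0.102 m and x of scrap6 in the frame of press between -0.222 and -0.12 m and y of scrap6 in the frame of press between -0.102 and 0.102 m), for 0.2 s.
4. the brush stands in its dock again (x of brush_grip in the frame of dock between -0.045 and 0.045 m and y of brush_grip in the frame of dock between -0.075 and 0.075 m and height (world z) of brush_grip below 0.09 m and angle between brush_grip's own z axis and vertical below 0.12 rad), for 0.2 s.
At the end, for the whole second after the job is handed in: Every bottle stands upright (0.12 rad) on the press bed between its walls, all scrap lies in the scrap tray below the lip (undersides less than 36 mm above the work surface), and the brush stands bristles down on the floor of its dock, upright within 0.12 rad (all of step 3 and all of step 4 and x of bottle1_mid in the frame of press between -0.12 and 0.16 m and y of bottle1_mid in the frame of press between -0.1 and 0.1 m and height (world z) of bottle1_mid between 0.066 and 0.076 m and angle between each of bottle1_mid, bottle2_mid, bottle3_mid's own z axis and vertical below 0.12 rad and x of bottle2_mid in the frame of press between -0.12 and 0.16 m and y of bottle2_mid in the frame of press between -0.1 and 0.1 m and height (world z) of bottle2_mid between 0.066 and 0.076 m and x of bottle3_mid in the frame of press between -0.12 and 0.16 m and y of bottle3_mid in the frame of press between -0.1 and 0.1 m and height (world z) of bottle3_mid between 0.066 and 0.076 m); the robot touches nothing.
It fails at once if the fingers touch a piece of scrap (contact force between the fingers and scrap1 above 1 N or contact force between the fingers and scrap2 above 1 N or contact force between the fingers and scrap3 above 1 N or contact force between the fingers and scrap4 above 1 N or contact force between the fingers and scrap5 above 1 N or contact force between the fingers and scrap6 above 1 N).
It fails at once if a bystander is moved more than 30 mm (distance of any of sanitizer, glovebox, cup from where it was at the start of the episode above 0.03 m).
Of bottle1, bottle2, bottle3 only 2 to 3 are there at a start; the rules pass over those that are not, and their reading is None.
Of scrap1, scrap2, scrap3, scrap4, scrap5, scrap6 only 4 to 6 are there at a start; the rules pass over those that are not, and their reading is None.
At some moment in a run one of bottle1, bottle2, bottle3 may be knocked a few centimetres aside while the robot is not near it.
It also fails if it takes over 210 s, if anything falls off the work surface, if the arm or the gripper's body presses on something with over 40 N, if the wrist force passes 120 N, or if a joint passes its speed limit or range.

### The arm

A 6-joint arm with a two-finger parallel gripper is mounted at the origin on the work surface. World frame = base frame: x ahead of the robot, y to its left, z up, the work surface at z = 0. Lengths are in m, angles in rad, forces in N, time in s.
With the tool pointing down it reaches from about 0.325 to 0.775 m from the base axis. Payload 5.5 kg.
Tool frame: the origin (TCP) lies at the very end of the fingers, on their centre line; the grasp point (between the pads) lies 19 mm behind it; x points along the fingers, z is the direction in which the jaws open and shut, and the axes are right-handed (so a half turn about x gives the same grasp; the last joint's range is limited). The gripper opens to 85 mm and grips with 20 to 120 N. Pads are 22 mm wide; open, the fingers measure 114 mm over their backs; the gripper's body (76 mm by 85 mm) begins 54 mm behind the grasp point. The pads swing forward as they close: fully open they stand 13 mm farther back than shut.
Start: joints at [1.149, 0.091, 1.231, -0, 1.82, -0.057], TCP at [0.214, 0.561, 0.231] pointing down, gripper open.
Joint ranges: [-2.87, 2.87], [-0.86, 2.18], [0.17, 2.46], [-1.51, 4.65], [0.06, 2.69], [-2.65, 2.65]. Speed limits (rad/s): [2.57, 2.57, 3.01, 3.14, 3.14, 3.14].

### API

Orientations are given as a unit quaternion [x, y, z, w].
In Python, from station import get_state, eyes, order, models gives the robot as it stands. The module is installed in compiled form; this text tells all that it offers.
- The arm moves only by the tool drive_tool, never from a script. Its argument "motion" is a list of rows, each a list of 3 entries, a list of its own where there are three numbers: the shift along the tool's x, y, z in units of 0.05 m (1.0 is 0.05 m), then the turn about the tool's x in units of 4 degrees (1.0 is 4 degrees), then the gripper command: -1 is shut, 1 is fully open, values between are in proportion. In form: [[[x, y, z], turn, hand], ...]. A call has exactly 8 rows; each row shifts and turns the pose as measured when the row begins, along the tool's axes as they then stand; what a row does not reach is not made up. A row lasts 1/10 s, in which the tool goes at most 50 mm and 8.59 degrees, less where a joint would pass 70% of its speed; a pose out of reach is approached as far as the arm can. A call with a number of a shift or a turn outside -1 to 1 is refused whole. A call with a gripper value outside its range is refused whole. The fingers move at their own pace and stop on an object; the grip force is fixed at half the most. Time passes only in rows, so rows that do not move let the fingers close, or fill a call up. It gives the time, the measured TCP pose, the force and the opening at its end, in the units of the state.
- get_state(): the state, without advancing time (a new reading comes with each control period).
- eyes.read_camera(name): name is "scene" or "top" or "wrist"; returns the picture (480x640x3 uint8, red, green, blue); there is no depth.
- eyes.calibration(name): a dict with "fx", "fy", "cx", "cy" (pixels), "cam_to_world" (4x4, takes a point from camera to world coordinates); the wrist camera has in their place "hand_eye" (4x4, takes a point from camera to tool coordinates, whose origin is the TCP and whose axes are the tool frame's). Camera axes: x right, y up, looking along -z (the intrinsics and any distortion apply to the point x, -y, -z); pixel columns grow to the right and rows downward; lengths in m; the calibration is good to about 2 mm. A picture is of the moment at which its call begins: read the wrist's pose just before it. calibration takes no time and is no camera call.
- order.close_job(): hands the job in, once; it reports no verdict.
Trained networks look in the newest picture that a camera, given by its name, has taken for a name from the list of things; names that differ only in an ending like _2 or _b are one class to them, and where a whole thing is asked for, a point or a joint stands for the part that bears it (a point fixed in the world has none). Each returns a list of dicts, best first, with "confidence" (0 to 1); they miss things now and then, are a little off and sometimes report something else, mostly with a low value. They report only what shows in the picture. A call takes as long as a camera call.
- models.look_for(camera, target): "rect" ([left, top, width, height] as shares, 0 to 1, of the picture: columns of its width, rows of its height, round what is visible of it).
The state is a dict: "time": time; "qpos": joint angles; "qd": joint speeds; "tau": joint torques, N m; "ee_pos": TCP position; "orientation": TCP orientation; "force": force on the tool from outside, world axes, zero at the start; "moment": the same for the moment, N m; "finger_gap": finger opening in m.
Only numpy, scipy, OpenCV 4.12 (cv2) and the standard library are available. Lean on these libraries where they do the work, as an engineer would, in place of code of your own. Each camera call takes 0.05 s, during which the arm holds its last target. There are 200 camera calls.

## Working session

There is one attempt and no reset: what is moved stays moved. The work goes in short steps, Python scripts to look and compute and a tool call to move; the robot and the scene stay as the last step left them, time stands still between calls to the robot, and variables do not carry over. Pictures are saved under pics/ and viewed, about 12 in all and at most 16, crops included, and the job is handed in when it is done.

Besides the shell and the picture viewer there is one more tool, called after "Request:" by a JSON object that holds its "fn" and its "kwargs", one argument or row to a line. drive_tool: Moves the arm, as the interface text tells. Shifts and turns lie within -1 to 1; 1 stands for 0.05 m of shift or 4 degrees of turn. Its arguments: {"type":"object","properties":{"motion":{"type":"array"}},"required":["motion"]}

```bash
mkdir -p pics; python3 - <<'E'
from station import get_state, eyes, models
import cv2,numpy as np
s=get_state();print(s['time'],s['ee_pos'],s['orientation'],s['finger_gap'],s['force'])
for c in ('scene','top'):
    im=eyes.read_camera(c);cv2.imwrite(f'pics/{c}0.png',im[:,:,::-1])
    k=eyes.calibration(c);print(c,k['fx'],k['fy'],k['cx'],k['cy'],np.round(k['cam_to_world'],3).tolist(),[x for x in k])
print({k:(np.round(v,3).tolist() if not isinstance(v,(str,dict)) else v) for k,v in eyes.calibration('wrist').items()})
E
```

```text
0.0 [0.21390445 0.56027436 0.23012485] [-0.40138565  0.5829938   0.40067213  0.58178143] 0.08558718950611052 [-0.5570531  -1.01161454  0.13682084]
scene 520.9363372419581 520.9363372419581 315.49012092050634 244.11810794227617 [[-0.164, -0.715, 0.68, 1.313], [0.986, -0.104, 0.128, 0.149], [-0.021, 0.692, 0.722, 0.914], [0.0, 0.0, 0.0, 1.0]] ['fx', 'fy', 'cx', 'cy', 'cam_to_world']
top 444.08322925470213 444.08322925470213 314.65714958865254 233.04972025661507 [[0.027, 0.996, -0.083, 0.428], [-1.0, 0.027, 0.003, -0.013], [0.005, 0.083, 0.997, 1.144], [0.0, 0.0, 0.0, 1.0]] ['fx', 'fy', 'cx', 'cy', 'cam_to_world']
{'fx': 396.325, 'fy': 396.325, 'cx': 316.479, 'cy': 237.186, 'hand_eye': [[-0.0, 0.269, -0.963, -0.142], [0.0, 0.963, 0.269, 0.068], [1.0, -0.0, -0.0, -0.0], [0.0, 0.0, 0.0, 1.0]]}
```

View pics/top0.png

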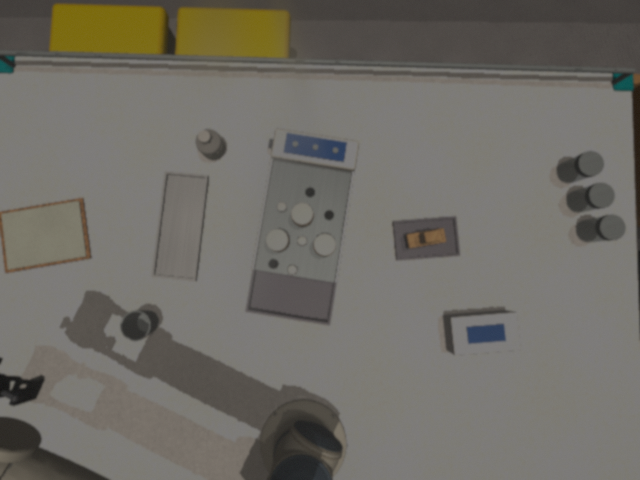

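View pics/scene0.png

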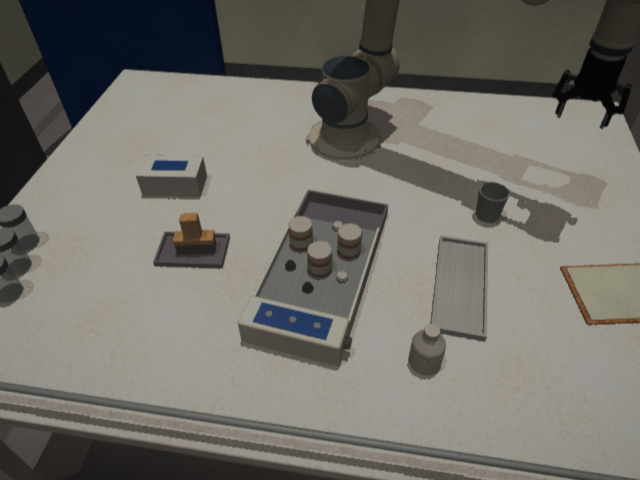

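Six scrap pieces (dark at about (310,192), (329,215), (273,264); light at (282,207), (302,240), (292,270)) and three bottles at (302,214), (277,240), (325,244). The lip faces the robot. The holder is at (182,226), and the dock with the brush is at (427,238).

```bash
cat > h.py <<'E'
import numpy as np, cv2
from scipy.spatial.transform import Rotation as Ro
from station import get_state, eyes, models
def c2w(cam,s=None):
    k=eyes.calibration(cam)
    if cam!='wrist': return k,np.array(k['cam_to_world'])
    s=s or get_state(); T=np.eye(4);T[:3,:3]=Ro.from_quat(s['orientation']).as_matrix();T[:3,3]=s['ee_pos']
    return k,T@np.array(k['hand_eye'])
def p2w(cam,u,v,z,s=None):
    k,T=c2w(cam,s); d=T[:3,:3]@np.array([(u-k['cx'])/k['fx'],-(v-k['cy'])/k['fy'],-1.]); o=T[:3,3]
    return (o+d*(z-o[2])/d[2])
def w2p(cam,P,s=None):
    k,T=c2w(cam,s); q=np.linalg.inv(T)@np.append(P,1)
    return np.array([k['cx']-k['fx']*q[0]/q[2],k['cy']+k['fy']*q[1]/q[2]])
def find(cam,name,z,show=True):
    out=[]
    for d in models.look_for(cam,name):
        l,t,w,h=d['rect'];u,v=(l+w/2)*640,(t+h/2)*480
        out.append((d['confidence'],u,v,w*640,h*480,p2w(cam,u,v,z)))
        if show: print(name,round(d['confidence'],2),[round(x) for x in out[-1][1:5]],np.round(out[-1][5][:2],3))
    return out
def yaw(s=None):
    s=s or get_state();R=Ro.from_quat(s['orientation']).as_matrix();return np.round(R,3)
E
python3 - <<'E'
from h import *
print(yaw().tolist())
eyes.read_camera('top')
for n,z in [('bottle1_mid',.09),('scrap1',.05),('scrap4',.05),('press',.05),('holder',.01),('dock',.01),('brush_grip',.08),('sanitizer',.08),('glovebox',.07),('cup',.08)]: find('top',n,z)
# hand-picked
for n,u,v,z in [('hous TL',276,128,.07),('hous TR',357,138,.07),('scrap tray L',249,312,.036),('scrap tray R',329,322,.036),('hold TL',168,174,.016),('hold TR',208,177,.016),('hold BL',156,277,.016),('hold BR',196,279,.016),('dTL',393,221,.014),('dTR',457,218,.014),('dBL',395,259,.014),('dBR',459,256,.014)]: print(n,np.round(p2w('top',u,v,z)[:2],3))
E
python3 -c "
import cv2
a=cv2.imread('pics/top0.png')[115:335,140:480];cv2.imwrite('pics/crop.png',cv2.resize(a,None,fx=2.3,fy=2.3,interpolation=cv2.INTER_CUBIC))"
```

```text
[[-0.001, -0.934, 0.357], [-0.002, 0.357, 0.934], [-1.0, 0.0, -0.002]]
bottle1_mid 0.87 [279, 241, 26, 24] [0.495 0.068]
bottle1_mid 0.17 [327, 215, 6, 12] [ 0.561 -0.043]
scrap1 0.67 [302, 240, 10, 9] [0.501 0.014]
scrap1 0.59 [311, 193, 8, 8] [ 0.62  -0.003]
scrap1 0.55 [273, 265, 10, 9] [0.439 0.083]
scrap1 0.48 [327, 215, 9, 14] [ 0.565 -0.044]
scrap1 0.46 [284, 206, 6, 7] [0.584 0.063]
scrap1 0.46 [293, 269, 12, 11] [0.431 0.034]
scrap1 0.3 [427, 239, 69, 46] [ 0.513 -0.294]
scrap4 0.67 [302, 240, 10, 9] [0.501 0.014]
scrap4 0.59 [311, 193, 8, 8] [ 0.62  -0.003]
scrap4 0.55 [273, 265, 10, 9] [0.439 0.083]
scrap4 0.48 [327, 215, 9, 14] [ 0.565 -0.044]
scrap4 0.46 [284, 206, 6, 7] [0.584 0.063]
scrap4 0.46 [293, 269, 12, 11] [0.431 0.034]
scrap4 0.3 [427, 239, 69, 46] [ 0.513 -0.294]
press 0.77 [301, 228, 111, 199] [0.532 0.019]
holder 0.78 [181, 225, 60, 104] [0.534 0.327]
holder 0.24 [427, 239, 71, 45] [ 0.516 -0.305]
dock 0.79 [426, 241, 73, 45] [ 0.512 -0.301]
dock 0.67 [301, 240, 7, 6] [0.505 0.02 ]
brush_grip 0.89 [424, 241, 40, 20] [ 0.506 -0.28 ]
sanitizer 0.8 [212, 146, 31, 27] [0.723 0.24 ]
sanitizer 0.44 [286, 206, 8, 11] [0.581 0.056]
glovebox 0.81 [484, 332, 78, 44] [ 0.292 -0.426]
cup 0.55 [140, 326, 44, 29] [0.287 0.389]
hous TL [0.776 0.087]
hous TR [ 0.757 -0.114]
scrap tray L [0.322 0.141]
scrap tray R [ 0.302 -0.057]
hold TL [0.665 0.366]
hold TR [0.66  0.262]
hold BL [0.401 0.381]
hold BR [0.398 0.28 ]
dTL [ 0.56  -0.216]
dTR [ 0.572 -0.38 ]
dBL [ 0.462 -0.222]
dBR [ 0.475 -0.385]
```

View pics/crop.png

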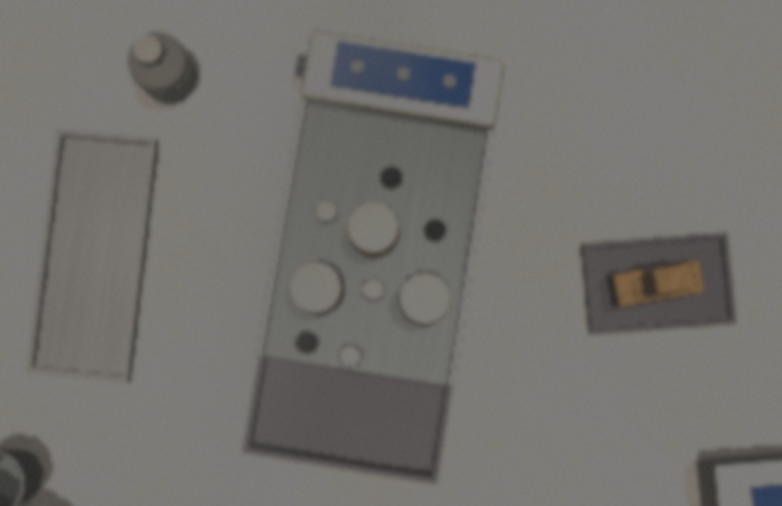

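```bash
python3 - <<'E'
from h import *
def P(x,y,z): return p2w('top',140+x/2.3,115+y/2.3,z)[:2]
pts={'H0':(60,133,.016),'H1':(158,141,.016),'H2':(35,369,.016),'H3':(130,379,.016),'D0':(582,244,.014),'D1':(726,234,.014),'D2':(590,333,.014),'D3':(735,322,.014),
'P0':(310,32,.07),'P1':(503,60,.07),'P2':(246,450,.036),'P3':(436,478,.036)}
W={k:P(*v) for k,v in pts.items()}
for n,cs,prs in [('holder','H0 H1 H2 H3',[('H2','H0'),('H3','H1')]),('dock','D0 D1 D2 D3',[('D1','D0'),('D3','D2')]),('press','P0 P1 P2 P3',[('P2','P0'),('P3','P1')])]:
    c=[W[i] for i in cs.split()];m=np.mean(c,0);d=sum(W[b]-W[a] for a,b in prs)
    print(n,np.round(m,3),'long ang',np.round(np.degrees(np.arctan2(d[1],d[0])),1),'L',[round(float(np.linalg.norm(W[b]-W[a])),3) for a,b in prs],'w',round(float(np.linalg.norm(c[0]-c[1])),3),round(float(np.linalg.norm(c[2]-c[3])),3))
    if n=='press': ang=np.arctan2(d[1],d[0]);C=m
# press: front outer edge of tray ~ x=-.226?, back +.235 -> midpoint ~ +0.0045
R=np.array([[np.cos(ang),np.sin(ang)],[-np.sin(ang),np.cos(ang)]])
O=C-R.T@[.005,0];print('press O',np.round(O,3))
for n,x,y,z in [('bA',373,227,.102),('bB',316,287,.102),('bC',424,298,.102),('d1',391,177,.055),('d2',435,230,.055),('d3',306,342,.055),('w1',326,211,.054),('w2',372,289,.054),('w3',350,356,.054),('lipL',264,357,.04),('lipR',449,384,.04),('grip',679,278,.114)]:
    w=P(x,y,z);print(n,np.round(w,3),'press',np.round(R@(w-O),3))
eyes.read_camera('scene')
find('scene','bottle1_mid',.071);find('scene','brush_grip',.06);find('scene','sanitizer',.055);find('scene','cup',.04)
E
```

```text
holder [0.533 0.323] long ang -3.4 L [0.264, 0.266] w 0.11 0.105
dock [ 0.518 -0.301] long ang 95.7 L [0.161, 0.161] w 0.161 0.161
press [0.537 0.015] long ang -7.3 L [0.453, 0.453] w 0.21 0.206
press O [0.532 0.015]
bA [0.561 0.015] press [0.028 0.003]
bB [0.497 0.072] press [-0.042  0.051]
bC [ 0.489 -0.039] press [-0.036 -0.06 ]
d1 [ 0.622 -0.001] press [ 0.091 -0.005]
d2 [ 0.565 -0.05 ] press [ 0.041 -0.061]
d3 [0.442 0.084] press [-0.099  0.056]
w1 [0.583 0.068] press [0.044 0.058]
w2 [0.5   0.016] press [-0.032 -0.004]
w3 [0.428 0.037] press [-0.106  0.008]
lipL [0.424 0.13 ] press [-0.121  0.1  ]
lipR [ 0.401 -0.07 ] press [-0.119 -0.101]
grip [ 0.516 -0.296] press [ 0.024 -0.311]
bottle1_mid 0.59 [350, 241, 26, 37] [0.497 0.074]
brush_grip 0.66 [194, 235, 43, 42] [ 0.519 -0.286]
sanitizer 0.86 [427, 349, 44, 51] [0.746 0.253]
cup 0.73 [494, 204, 35, 41] [0.289 0.41 ]
```

Request:
{"fn": "drive_tool", "kwargs": {
  "motion": [
    [[0,-0.63,-0.51],-1,1],
    [[0,-0.59,-0.55],-1,1],
    [[0,-0.55,-0.59],-1,1],
    [[0,-0.51,-0.63],-1,1],
    [[0,-0.46,-0.66],0,1],
    [[0,-0.46,-0.66],0,1],
    [[0,-0.46,-0.66],0,1],
    [[0,-0.46,-0.66],0,1]
  ]
}}

```text
time: 1.7
ee_pos: [0.3803, 0.2766, 0.2296]
orientation: [-0.484, 0.516, 0.484, 0.516]
force: [0.5, 1.2, 0.1]
finger_gap: 0.0852
```

```bash
cat > go.py <<'E'
import sys
from h import *
# go.py x y z yaw_deg : remaining shift in tool units (axes at the current yaw) and turn units
a=[float(v) for v in sys.argv[1:]]
s=get_state();R=Ro.from_quat(s['orientation']).as_matrix()
y=np.degrees(np.arctan2(R[1,2],R[0,2]))
d=np.array(a[:3])-s['ee_pos']
print('t',round(s['time'],1),'tcp',np.round(s['ee_pos'],3),'yaw',round(y,1),'tilt',np.round(R[:2,0],3),'gap',round(s['finger_gap'],3),'F',np.round(s['force'],1))
print('units',np.round(R.T@d/.05,2),'turn',round(-(((a[3]-y+180)%360)-180)/4,2) if len(a)>3 else '')
E
python3 go.py .497 .072 .13 85
```

```text
t 1.7 tcp [0.38  0.277 0.23 ] yaw 86.3 tilt [ 0. -0.] gap 0.085 F [0.5 1.2 0.1]
units [ 1.99 -2.59 -3.94] turn 0.34
```

Request:
{"fn": "drive_tool", "kwargs": {
  "motion": [
    [[0,-0.52,-0.79],0,1],
    [[0,-0.52,-0.79],0,1],
    [[0,-0.52,-0.79],0,1],
    [[0,-0.52,-0.79],0,1],
    [[0,-0.51,-0.78],0.3,1],
    [[0.65,0,0],0,1],
    [[0.65,0,0],0,1],
    [[0.4,0,0],0,1]
  ]
}}

```text
time: 2.5
ee_pos: [0.5052, 0.0561, 0.1478]
orientation: [-0.479, 0.52, 0.473, 0.527]
force: [-0.4, 0.5, -0.1]
finger_gap: 0.0856
```

```bash
python3 go.py .497 .072 .072 86; python3 - <<'E'
from h import *
s=get_state();im=eyes.read_camera('wrist');cv2.imwrite('pics/w1.png',im[:,:,::-1])
find('wrist','bottle1_mid',.071)
print(w2p('wrist',[.497,.072,.102],s))
E
```

```text
t 2.5 tcp [0.505 0.056 0.148] yaw 84.6 tilt [0.013 0.   ] gap 0.086 F [-0.4  0.5 -0.1]
units [1.51 0.21 0.3 ] turn -0.36
bottle1_mid 0.88 [352, 240, 108, 119] [0.5   0.077]
[346.83400003 248.59726059]
```

View pics/w1.png

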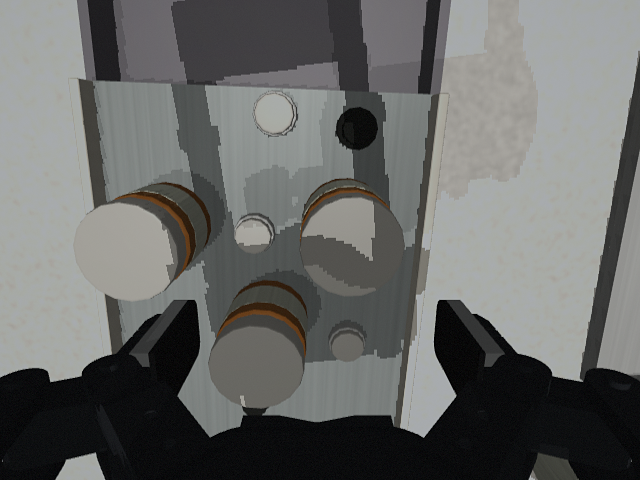

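Request:
{"fn": "drive_tool", "kwargs": {
  "motion": [
    [[0.1,0.18,0.35],0,1],
    [[0,0,0],0,1],
    [[0.5,0,0],0,1],
    [[0.5,0,0],0,1],
    [[0.4,0,0],0,1],
    [[0,0,0],0,1],
    [[0,0,0],0,1],
    [[0,0,0],0,1]
  ]
}}

```text
time: 3.4
ee_pos: [0.5034, 0.0753, 0.0833]
orientation: [-0.483, 0.515, 0.47, 0.529]
force: [-0.0, 0.1, 0.2]
finger_gap: 0.0854
```

```bash
python3 go.py .498 .074 .072 86
```

```text
t 3.4 tcp [0.503 0.075 0.083] yaw 84.8 tilt [ 0.027 -0.   ] gap 0.085 F [-0.   0.1  0.2]
units [ 0.22  0.11 -0.04] turn -0.3
```

Request:
{"fn": "drive_tool", "kwargs": {
  "motion": [
    [[0.18,0.1,0],0,1],
    [[0,0,0],0,1],
    [[0,0,0],0,-1],
    [[0,0,0],0,-1],
    [[0,0,0],0,-1],
    [[0,0,0],0,-1],
    [[0,0,0],0,-1],
    [[0,0,0],0,-1]
  ]
}}

```text
time: 4.2
ee_pos: [0.5004, 0.0758, 0.0781]
orientation: [-0.485, 0.513, 0.469, 0.531]
force: [-0.3, 0.8, 1.2]
finger_gap: 0.0519
```

```bash
python3 go.py .498 .074 .072 86
```

```text
t 4.2 tcp [0.5   0.076 0.078] yaw 84.8 tilt [0.034 0.   ] gap 0.052 F [-0.3  0.8  1.2]
units [ 0.12  0.05 -0.04] turn -0.29
```

Request:
{"fn": "drive_tool", "kwargs": {
  "motion": [
    [[-0.5,0,0],0,-1],
    [[-0.7,0,0],0,-1],
    [[-0.2,0.1,0.4],0,-1],
    [[0,0.25,0.8],0,-1],
    [[0,0.25,0.9],0,-1],
    [[0,0.25,0.9],0,-1],
    [[0,0.25,0.8],0,-1],
    [[0,0.1,0.4],0,-1]
  ]
}}

```text
time: 5.0
ee_pos: [0.4558, 0.2945, 0.146]
orientation: [-0.482, 0.517, 0.467, 0.531]
force: [-0.3, -0.8, -1.8]
finger_gap: 0.0524
```

```bash
python3 go.py .458 .327 .044 86
```

```text
t 5.0 tcp [0.456 0.294 0.146] yaw 84.3 tilt [ 0.029 -0.001] gap 0.052 F [-0.3 -0.8 -1.8]
units [2.04 0.08 0.65] turn -0.42
```

Request:
{"fn": "drive_tool", "kwargs": {
  "motion": [
    [[0,0.0,0.4],0,-1],
    [[0,0.05,0.15],0,-1],
    [[0.5,0,0],0,-1],
    [[0.5,0,0],0,-1],
    [[0.4,0,0],0,-1],
    [[0.25,0,0],0,-1],
    [[0.0,0,0],0,-1],
    [[0,0,0],0,-1]
  ]
}}

```text
time: 5.8
ee_pos: [0.4562, 0.3245, 0.0592]
orientation: [-0.483, 0.517, 0.469, 0.529]
force: [-0.6, 0.4, -2.0]
finger_gap: 0.0519
```

```bash
python3 go.py .458 .327 .044 86
```

```text
t 5.8 tcp [0.456 0.324 0.059] yaw 84.6 tilt [ 0.026 -0.004] gap 0.052 F [-0.6  0.4 -2. ]
units [ 0.3  -0.02  0.05] turn -0.35
```

Request:
{"fn": "drive_tool", "kwargs": {
  "motion": [
    [[0.2,0,0.04],0,-1],
    [[0.08,0,0],0,-1],
    [[0,0,0],0,-1],
    [[0,0,0],0,1],
    [[0,0,0],0,1],
    [[0,0,0],0,1],
    [[-0.3,0,0],0,1],
    [[-0.9,0,0],0,1]
  ]
}}

```text
time: 6.6
ee_pos: [0.4542, 0.3257, 0.1041]
orientation: [-0.483, 0.519, 0.469, 0.527]
force: [0.7, -0.4, -0.0]
finger_gap: 0.085
```

```bash
python3 go.py .489 -.039 .16 82; python3 - <<'E'
from h import *
im=eyes.read_camera('top');cv2.imwrite('pics/t1.png',im[:,:,::-1])
find('top','bottle1_mid',.09)
print([np.round(w2p('top',p)) for p in ([.458,.327,.07],[.561,.015,.102],[.489,-.039,.102])])
E
```

```text
t 6.6 tcp [0.454 0.326 0.104] yaw 84.6 tilt [ 0.022 -0.006] gap 0.085 F [ 0.7 -0.4 -0. ]
units [-1.06 -1.41 -7.2 ] turn 0.64
bottle1_mid 0.62 [179, 258, 23, 24] [0.45  0.304]
[array([172., 254.]), array([302., 214.]), array([324., 245.])]
```

Request:
{"fn": "drive_tool", "kwargs": {
  "motion": [
    [[-0.6,0,0],0,1],
    [[-0.4,-0.1,-0.4],0,1],
    [[0,-0.2,-0.9],0,1],
    [[0,-0.2,-0.95],0,1],
    [[0,-0.2,-0.95],0,1],
    [[0,-0.2,-0.95],0,1],
    [[0,-0.2,-0.95],0,1],
    [[0,-0.2,-0.95],0,1]
  ]
}}

```text
time: 7.5
ee_pos: [0.4966, 0.0185, 0.1822]
orientation: [-0.49, 0.501, 0.467, 0.539]
force: [1.6, 0.1, 0.5]
finger_gap: 0.0852
```

Request:
{"fn": "drive_tool", "kwargs": {
  "motion": [
    [[0,-0.2,-0.6],0,1],
    [[0,-0.1,-0.3],0,1],
    [[0,0,0],0,1],
    [[0,0,0],0,1],
    [[0,0,0],0,1],
    [[0,0,0],0,1],
    [[0,0,0],0,1],
    [[0,0,0],0,1]
  ]
}}

```text
time: 8.3
ee_pos: [0.5086, -0.0326, 0.1898]
orientation: [-0.492, 0.5, 0.463, 0.542]
force: [-0.6, -0.0, 0.8]
finger_gap: 0.0854
```

```bash
python3 go.py .489 -.039 .076 82; python3 - <<'E'
from h import *
s=get_state()
im=eyes.read_camera('wrist');cv2.imwrite('pics/w2.png',im[:,:,::-1])
find('wrist','bottle1_mid',.071)
print(w2p('wrist',[.489,-.039,.071],s))
im=eyes.read_camera('top');cv2.imwrite('pics/t1.png',im[:,:,::-1])
find('top','bottle1_mid',.09)
E
```

```text
t 8.3 tcp [ 0.509 -0.033  0.19 ] yaw 85.1 tilt [0.071 0.01 ] gap 0.085 F [-0.6 -0.   0.8]
units [ 2.24  0.54 -0.2 ] turn 0.76
[301.4024333  191.62423526]
bottle1_mid 0.81 [177, 258, 31, 23] [0.449 0.308]
bottle1_mid 0.46 [303, 227, 116, 202] [0.53  0.013]
```

Request:
{"fn": "drive_tool", "kwargs": {
  "motion": [
    [[0,1,0],0,1],
    [[0,1,0],0,1],
    [[0,1,0],0,1],
    [[0,0,0],0,1],
    [[0,0,0],0,1],
    [[0,0,0],0,1],
    [[0,0,0],0,1],
    [[0,0,0],0,1]
  ]
}}

```text
time: 9.3
ee_pos: [0.3576, -0.0198, 0.1743]
orientation: [-0.489, 0.503, 0.466, 0.54]
force: [-0.3, 0.3, -0.5]
finger_gap: 0.085
```

Request:
{"fn": "drive_tool", "kwargs": {
  "motion": [
    [[0,-0.35,0],0,1],
    [[0,-0.35,0],0,1],
    [[0,-0.35,0],0,1],
    [[0,-0.35,0],0,1],
    [[0,-0.35,0],0,1],
    [[0,-0.35,0],0,1],
    [[0,-0.35,0],0,1],
    [[0,-0.35,0],0,1]
  ]
}}

```text
time: 10.1
ee_pos: [0.5069, -0.033, 0.178]
orientation: [-0.486, 0.505, 0.469, 0.538]
force: [-0.1, 0.1, -0.1]
finger_gap: 0.0854
```

Request:
{"fn": "drive_tool", "kwargs": {
  "motion": [
    [[0,0,0],0,1],
    [[0,0,0],0,1],
    [[0,0,0],0,1],
    [[0,0,0],0,1],
    [[0,0,0],0,1],
    [[0,0,0],0,1],
    [[0,0,0],0,1],
    [[0,0,0],0,1]
  ]
}}

```text
time: 10.9
ee_pos: [0.5072, -0.033, 0.1757]
orientation: [-0.485, 0.506, 0.47, 0.536]
force: [-0.4, 0.2, -0.6]
finger_gap: 0.0851
```

```bash
python3 go.py .489 -.039 .076 82; 
```

```text
t 10.9 tcp [ 0.507 -0.033  0.176] yaw 85.0 tilt [0.045 0.014] gap 0.085 F [-0.4  0.2 -0.6]
units [ 1.97  0.44 -0.19] turn 0.75
```

Request:
{"fn": "drive_tool", "kwargs": {
  "motion": [
    [[0,0.22,-0.1],0.4,1],
    [[0,0.22,-0.1],0.4,1],
    [[0.3,0,0],0,1],
    [[0.3,0,0],0,1],
    [[0.3,0,0],0,1],
    [[0.3,0,0],0,1],
    [[0.3,0,0],0,1],
    [[0.3,0,0],0,1]
  ]
}}

```text
time: 11.7
ee_pos: [0.4895, -0.0387, 0.0773]
orientation: [-0.471, 0.518, 0.456, 0.55]
force: [-0.4, -0.4, -0.3]
finger_gap: 0.0853
```

```bash
python3 go.py .489 -.039 .076 82; python3 - <<'E'
from h import *
s=get_state()
im=eyes.read_camera('wrist');cv2.imwrite('pics/w3.png',im[:,:,::-1])
find('wrist','bottle1_mid',.071)
print(w2p('wrist',[.489,-.039,.102],s))
E
```

```text
t 11.7 tcp [ 0.49  -0.039  0.077] yaw 81.9 tilt [0.048 0.014] gap 0.085 F [-0.4 -0.4 -0.3]
units [ 0.03  0.01 -0.01] turn -0.02
[317.36899458 343.1408679 ]
```

View pics/w3.png

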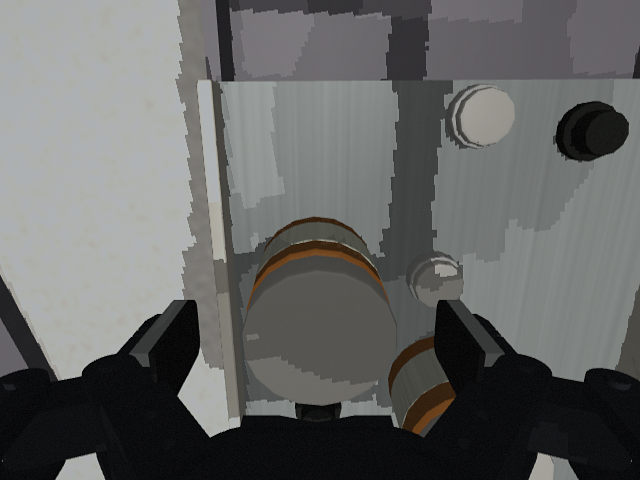

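Request:
{"fn": "drive_tool", "kwargs": {
  "motion": [
    [[0,0,0],0,-1],
    [[0,0,0],0,-1],
    [[0,0,0],0,-1],
    [[0,0,0],0,-1],
    [[0,0,0],0,-1],
    [[-0.3,0,0],0,-1],
    [[-0.4,0,0],0,-1],
    [[-0.4,0,0],0,-1]
  ]
}}

```text
time: 12.6
ee_pos: [0.4843, -0.0389, 0.1311]
orientation: [-0.468, 0.52, 0.459, 0.547]
force: [0.7, -0.6, -1.0]
finger_gap: 0.0522
```

```bash
python3 go.py .533 .323 .2 86
```

```text
t 12.6 tcp [ 0.484 -0.039  0.131] yaw 82.0 tilt [0.038 0.016] gap 0.052 F [ 0.7 -0.6 -1. ]
units [-1.23  0.    7.33] turn -1.0
```

Request:
{"fn": "drive_tool", "kwargs": {
  "motion": [
    [[-0.5,0,0],0,-1],
    [[-0.4,0,0.2],0,-1],
    [[0,0,0.4],-0.3,-1],
    [[0,0,0.5],-0.3,-1],
    [[0,0,0.5],-0.3,-1],
    [[0,0,0.5],0,-1],
    [[0,0,0.5],0,-1],
    [[0,0,0.5],0,-1]
  ]
}}

```text
time: 13.4
ee_pos: [0.5004, 0.1162, 0.197]
orientation: [-0.489, 0.502, 0.469, 0.537]
force: [0.6, 0.2, -1.5]
finger_gap: 0.0522
```

Request:
{"fn": "drive_tool", "kwargs": {
  "motion": [
    [[0,-0.05,0.5],0,-1],
    [[0,-0.05,0.5],0,-1],
    [[0,-0.05,0.5],0,-1],
    [[0,-0.05,0.5],0,-1],
    [[0,-0.05,0.5],0,-1],
    [[0,-0.05,0.5],0,-1],
    [[0,-0.05,0.5],0,-1],
    [[0,0,0.3],0,-1]
  ]
}}

```text
time: 14.2
ee_pos: [0.5337, 0.3133, 0.2127]
orientation: [-0.49, 0.499, 0.468, 0.54]
force: [-0.4, 0.2, -1.1]
finger_gap: 0.0522
```

```bash
python3 go.py .533 .323 .044 86
```

```text
t 14.2 tcp [0.534 0.313 0.213] yaw 85.4 tilt [0.064 0.017] gap 0.052 F [-0.4  0.2 -1.1]
units [3.37 0.24 0.12] turn -0.15
```

Request:
{"fn": "drive_tool", "kwargs": {
  "motion": [
    [[0.2,0.12,0.06],0,-1],
    [[0.4,0.12,0.06],0,-1],
    [[0.4,0,0],0,-1],
    [[0.4,0,0],0,-1],
    [[0.4,0,0],0,-1],
    [[0.4,0,0],0,-1],
    [[0.3,0,0],0,-1],
    [[0.2,0,0],0,-1]
  ]
}}

```text
time: 15.0
ee_pos: [0.5287, 0.32, 0.0746]
orientation: [-0.491, 0.499, 0.467, 0.54]
force: [0.4, 0.4, -2.3]
finger_gap: 0.052
```

```bash
python3 go.py .533 .323 .044 86; python3 - <<'E'
from h import *
im=eyes.read_camera('scene');cv2.imwrite('pics/s1.png',im[150:390,180:560,::-1].repeat(2,0).repeat(2,1))
E
```

```text
t 15.0 tcp [0.529 0.32  0.075] yaw 85.4 tilt [0.066 0.015] gap 0.052 F [ 0.4  0.4 -2.3]
units [ 0.62 -0.04  0.05] turn -0.15
```

View pics/s1.png

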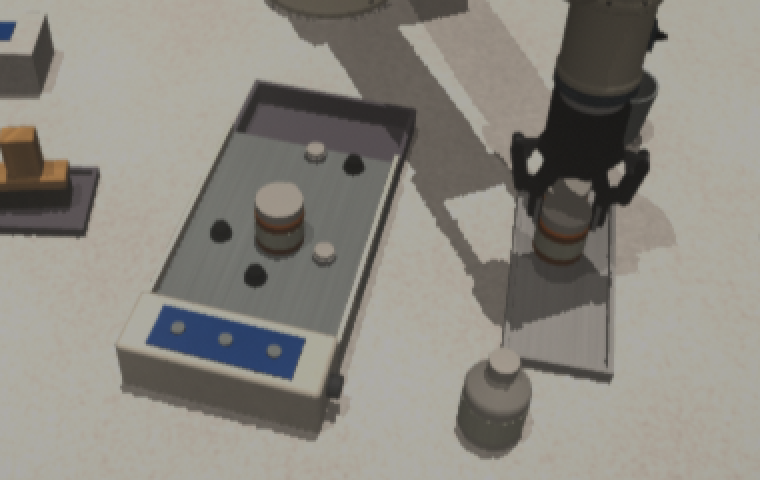

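Request:
{"fn": "drive_tool", "kwargs": {
  "motion": [
    [[0.3,0,0.05],0,-1],
    [[0.25,0,0],0,-1],
    [[0.07,0,0],0,-1],
    [[0,0,0],0,-1],
    [[0,0,0],0,1],
    [[0,0,0],0,1],
    [[0,0,0],0,1],
    [[0,0,0],0,1]
  ]
}}

```text
time: 15.85
ee_pos: [0.5331, 0.3239, 0.0446]
orientation: [-0.491, 0.497, 0.467, 0.542]
force: [-0.6, 0.5, 0.2]
finger_gap: 0.0854
```

Request:
{"fn": "drive_tool", "kwargs": {
  "motion": [
    [[-0.3,0,0],0,1],
    [[-0.4,0,0],0,1],
    [[-0.5,0,0],0,1],
    [[-0.5,0,0],0,1],
    [[-0.5,0,0],0,1],
    [[-0.3,0,0],0,1],
    [[0,0,0],0,1],
    [[0,0,0],0,1]
  ]
}}

```text
time: 16.65
ee_pos: [0.5237, 0.3218, 0.1814]
orientation: [-0.492, 0.495, 0.466, 0.544]
force: [0.7, 0.7, -0.7]
finger_gap: 0.0853
```

```bash
python3 go.py .561 .015 .16 82; python3 - <<'E'
from h import *
im=eyes.read_camera('top')
find('top','bottle1_mid',.06)
eyes.read_camera('scene')
find('scene','bottle1_mid',.05)
E
```

```text
t 16.6 tcp [0.524 0.322 0.181] yaw 85.4 tilt [0.076 0.021] gap 0.085 F [ 0.7  0.7 -0.7]
units [ 0.36 -1.21 -6.07] turn 0.85
bottle1_mid 0.78 [177, 258, 26, 22] [0.449 0.317]
bottle1_mid 0.93 [462, 247, 29, 30] [0.461 0.327]
```

Request:
{"fn": "drive_tool", "kwargs": {
  "motion": [
    [[0,-0.06,-0.2],0,1],
    [[0,-0.06,-0.3],0,1],
    [[0,-0.06,-0.3],0,1],
    [[0,-0.06,-0.3],0,1],
    [[0,-0.06,-0.3],0,1],
    [[0,-0.06,-0.3],0,1],
    [[0,-0.06,-0.3],0,1],
    [[0,-0.06,-0.3],0,1]
  ]
}}

```text
time: 17.65
ee_pos: [0.5379, 0.1938, 0.1748]
orientation: [-0.491, 0.498, 0.467, 0.541]
force: [1.6, 0.1, -0.2]
finger_gap: 0.0854
```

Request:
{"fn": "drive_tool", "kwargs": {
  "motion": [
    [[0,-0.06,-0.3],0,1],
    [[0,-0.06,-0.3],0,1],
    [[0,-0.06,-0.3],0,1],
    [[0,-0.06,-0.3],0,1],
    [[0,-0.06,-0.3],0,1],
    [[0,-0.06,-0.3],0,1],
    [[0,-0.06,-0.3],0,1],
    [[0,-0.06,-0.2],0,1]
  ]
}}

```text
time: 18.45
ee_pos: [0.5525, 0.0629, 0.1759]
orientation: [-0.491, 0.499, 0.464, 0.543]
force: [0.4, 0.6, -0.2]
finger_gap: 0.0849
```

```bash
python3 go.py .561 .015 .16 82
```

```text
t 18.4 tcp [0.552 0.063 0.176] yaw 85.0 tilt [0.072 0.015] gap 0.085 F [ 0.4  0.6 -0.2]
units [ 0.32 -0.23 -0.95] turn 0.76
```

Request:
{"fn": "drive_tool", "kwargs": {
  "motion": [
    [[0,1,0],0,1],
    [[0,1,0],0,1],
    [[0,1,0],0,1],
    [[0,0.5,0],0,1],
    [[0,-0.35,-0.15],0,1],
    [[0,-0.35,-0.15],0,1],
    [[0,-0.35,-0.15],0,1],
    [[0,-0.35,-0.15],0,1]
  ]
}}

```text
time: 19.25
ee_pos: [0.4409, 0.0371, 0.1634]
orientation: [-0.489, 0.5, 0.464, 0.543]
force: [0.2, 0.9, 0.6]
finger_gap: 0.0853
```

Request:
{"fn": "drive_tool", "kwargs": {
  "motion": [
    [[0,-0.35,-0.1],0,1],
    [[0,-0.35,-0.1],0,1],
    [[0,-0.35,-0.1],0,1],
    [[0,-0.35,-0.1],0,1],
    [[0,-0.3,0],0,1],
    [[0,-0.3,0],0,1],
    [[0,0,0],0.4,1],
    [[0,0,0],0.4,1]
  ]
}}

```text
time: 20.05
ee_pos: [0.543, 0.0011, 0.1708]
orientation: [-0.472, 0.514, 0.448, 0.559]
force: [-0.1, 0.9, -0.8]
finger_gap: 0.0851
```

```bash
python3 go.py .561 .015 .076 82
```

```text
t 20.1 tcp [0.543 0.001 0.171] yaw 81.2 tilt [0.071 0.015] gap 0.085 F [-0.1  0.9 -0.8]
units [ 1.92 -0.18  0.28] turn -0.19
```

Request:
{"fn": "drive_tool", "kwargs": {
  "motion": [
    [[0,-0.18,0.28],0,1],
    [[0.2,0,0],0,1],
    [[0.3,0,0],0,1],
    [[0.3,0,0],0,1],
    [[0.3,0,0],0,1],
    [[0.3,0,0],0,1],
    [[0.3,0,0],0,1],
    [[0.2,0,0],0,1]
  ]
}}

```text
time: 20.85
ee_pos: [0.5597, 0.0166, 0.0687]
orientation: [-0.472, 0.514, 0.448, 0.559]
force: [0.5, -0.6, 0.6]
finger_gap: 0.0855
```

```bash
python3 go.py .561 .015 .076 82; python3 - <<'E'
from h import *
eyes.read_camera('scene')
k=find('scene','bottle1_mid',.071)
E
```

```text
t 20.9 tcp [0.56  0.017 0.069] yaw 81.2 tilt [0.07  0.016] gap 0.085 F [ 0.5 -0.6  0.6]
units [-0.14 -0.04 -0.02] turn -0.2
bottle1_mid 0.7 [462, 248, 28, 32] [0.485 0.322]
```

Request:
{"fn": "drive_tool", "kwargs": {
  "motion": [
    [[-0.12,0,0],0,1],
    [[0,0,0],0,-1],
    [[0,0,0],0,-1],
    [[0,0,0],0,-1],
    [[0,0,0],0,-1],
    [[0,0,0],0,-1],
    [[-0.2,0,0],0,-1],
    [[-0.3,0,0],0,-1]
  ]
}}

```text
time: 21.75
ee_pos: [0.557, 0.016, 0.1018]
orientation: [-0.471, 0.515, 0.448, 0.559]
force: [-0.4, 0.2, -1.4]
finger_gap: 0.0524
```

Request:
{"fn": "drive_tool", "kwargs": {
  "motion": [
    [[-0.3,0,0],0,-1],
    [[-0.3,0,0],0,-1],
    [[-0.3,0,0],0,-1],
    [[-0.1,0,0.2],0,-1],
    [[0,0,0.3],-0.3,-1],
    [[0,0,0.3],-0.3,-1],
    [[0,0,0.3],-0.3,-1],
    [[0,0,0.3],-0.3,-1]
  ]
}}

```text
time: 22.55
ee_pos: [0.564, 0.0894, 0.1631]
orientation: [-0.497, 0.492, 0.469, 0.539]
force: [0.0, -0.0, -1.8]
finger_gap: 0.0525
```

```bash
python3 go.py .608 .319 .16 86
```

```text
t 22.6 tcp [0.564 0.089 0.163] yaw 86.3 tilt [0.076 0.016] gap 0.053 F [ 0.  -0.  -1.8]
units [ 0.2  -0.57  4.64] turn 0.07
```

Request:
{"fn": "drive_tool", "kwargs": {
  "motion": [
    [[0,-0.03,0.31],0,-1],
    [[0,-0.03,0.31],0,-1],
    [[0,-0.03,0.31],0,-1],
    [[0,-0.03,0.31],0,-1],
    [[0,-0.03,0.31],0,-1],
    [[0,-0.03,0.31],0,-1],
    [[0,-0.03,0.31],0,-1],
    [[0,-0.03,0.31],0,-1]
  ]
}}

```text
time: 23.35
ee_pos: [0.5809, 0.2278, 0.1597]
orientation: [-0.498, 0.492, 0.474, 0.533]
force: [-0.3, -0.1, -0.9]
finger_gap: 0.0523
```

Request:
{"fn": "drive_tool", "kwargs": {
  "motion": [
    [[0,-0.03,0.31],0,-1],
    [[0,-0.03,0.31],0,-1],
    [[0,-0.03,0.31],0,-1],
    [[0,-0.03,0.31],0,-1],
    [[0,-0.03,0.31],0,-1],
    [[0,-0.03,0.31],0,-1],
    [[0,0,0.1],0,-1],
    [[0,0,0],0,-1]
  ]
}}

```text
time: 24.15
ee_pos: [0.5963, 0.3364, 0.1618]
orientation: [-0.499, 0.492, 0.475, 0.533]
force: [0.3, -0.2, -1.7]
finger_gap: 0.0524
```

```bash
python3 go.py .608 .319 .042 86
```

```text
t 24.1 tcp [0.596 0.336 0.162] yaw 87.1 tilt [0.065 0.016] gap 0.052 F [ 0.3 -0.2 -1.7]
units [ 2.4  -0.1  -0.38] turn 0.27
```

Request:
{"fn": "drive_tool", "kwargs": {
  "motion": [
    [[0,-0.08,-0.38],0.2,-1],
    [[0.2,0,0],0,-1],
    [[0.35,0,0],0,-1],
    [[0.35,0,0],0,-1],
    [[0.35,0,0],0,-1],
    [[0.35,0,0],0,-1],
    [[0.2,0,0],0,-1],
    [[0,0,0],0,-1]
  ]
}}

```text
time: 24.95
ee_pos: [0.6065, 0.3104, 0.0675]
orientation: [-0.493, 0.498, 0.469, 0.538]
force: [-0.5, 0.7, -2.1]
finger_gap: 0.052
```

```bash
python3 go.py .608 .319 .042 86
```

```text
t 24.9 tcp [0.607 0.31  0.068] yaw 85.8 tilt [0.066 0.014] gap 0.052 F [-0.5  0.7 -2.1]
units [0.51 0.02 0.16] turn -0.05
```

Request:
{"fn": "drive_tool", "kwargs": {
  "motion": [
    [[0.1,0,0.16],0,-1],
    [[0.2,0,0],0,-1],
    [[0.15,0,0],0,-1],
    [[0.07,0,0],0,-1],
    [[0,0,0],0,-1],
    [[0,0,0],0,1],
    [[0,0,0],0,1],
    [[0,0,0],0,1]
  ]
}}

```text
time: 25.75
ee_pos: [0.6114, 0.3203, 0.0451]
orientation: [-0.494, 0.495, 0.467, 0.541]
force: [0.3, -0.2, 0.6]
finger_gap: 0.0851
```

Request:
{"fn": "drive_tool", "kwargs": {
  "motion": [
    [[0,0,0],0,1],
    [[-0.2,0,0],0,1],
    [[-0.3,0,0],0,1],
    [[-0.4,0,0],0,1],
    [[-0.4,0,0],0,1],
    [[-0.4,0,0],0,1],
    [[-0.4,0,0],0,1],
    [[-0.3,0,0],0,1]
  ]
}}

```text
time: 26.55
ee_pos: [0.6016, 0.3179, 0.175]
orientation: [-0.494, 0.494, 0.467, 0.541]
force: [0.2, -0.2, -0.4]
finger_gap: 0.0855
```

Request:
{"fn": "drive_tool", "kwargs": {
  "motion": [
    [[-0.1,0.3,-0.3],0,1],
    [[0,0.3,-0.3],0,1],
    [[0,0.3,-0.3],0,1],
    [[0,0.3,-0.3],0,1],
    [[0,0.3,-0.3],0,1],
    [[0,0.3,-0.3],0,1],
    [[0,0.3,-0.3],0,1],
    [[0,0.3,-0.3],0,1]
  ]
}}

```text
time: 27.35
ee_pos: [0.4712, 0.2055, 0.1809]
orientation: [-0.496, 0.488, 0.466, 0.547]
force: [0.4, -0.8, 0.3]
finger_gap: 0.085
```

```bash
python3 go.py .516 -.296 .18 6; python3 - <<'E'
from h import *
im=eyes.read_camera('top');find('top','bottle1_mid',.06)
a=im[115:335,60:480,::-1];cv2.imwrite('pics/t2.png',cv2.resize(a,None,fx=1.9,fy=1.9,interpolation=cv2.INTER_CUBIC))
eyes.read_camera('scene');find('scene','bottle1_mid',.05)
E
```

```text
t 27.4 tcp [0.471 0.205 0.181] yaw 85.9 tilt [0.09  0.025] gap 0.085 F [ 0.4 -0.8  0.3]
units [-0.15 -1.63 -9.94] turn 19.97
bottle1_mid 0.72 [460, 249, 27, 38] [0.466 0.322]
```

View pics/t2.png

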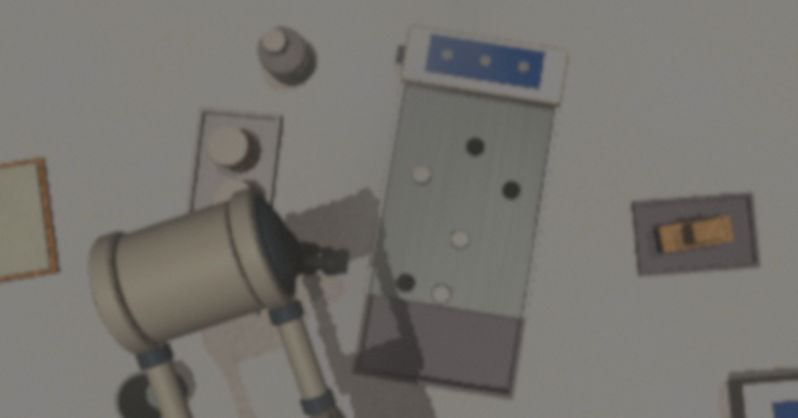

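Request:
{"fn": "drive_tool", "kwargs": {
  "motion": [
    [[0,0,0],1,1],
    [[0,0,0],1,1],
    [[0,0,0],1,1],
    [[0,0,0],1,1],
    [[0,0,0],1,1],
    [[0,0,0],1,1],
    [[0,0,0],1,1],
    [[0,0,0],1,1]
  ]
}}

```text
time: 28.35
ee_pos: [0.4767, 0.2105, 0.1836]
orientation: [-0.319, 0.599, 0.307, 0.667]
force: [-0.2, -0.6, 0.1]
finger_gap: 0.0855
```

Request:
{"fn": "drive_tool", "kwargs": {
  "motion": [
    [[0,0,0],1,1],
    [[0,0,0],1,1],
    [[0,0,0],1,1],
    [[0,0,0],1,1],
    [[0,0,0],1,1],
    [[0,0,0],1,1],
    [[0,0,0],1,1],
    [[0,0,0],1,1]
  ]
}}

```text
time: 29.15
ee_pos: [0.4816, 0.2155, 0.1853]
orientation: [-0.115, 0.662, 0.124, 0.73]
force: [0.5, 0.0, 0.1]
finger_gap: 0.0858
```

Request:
{"fn": "drive_tool", "kwargs": {
  "motion": [
    [[0,0,0],0,1],
    [[0,0,0],0,1],
    [[0,0,0],0,1],
    [[0,0,0],0,1],
    [[0,0,0],0,1],
    [[0,0,0],0,1],
    [[0,0,0],0,1],
    [[0,0,0],0,1]
  ]
}}

```text
time: 29.95
ee_pos: [0.4829, 0.2168, 0.1857]
orientation: [-0.117, 0.662, 0.126, 0.73]
force: [0.7, 0.3, 0.4]
finger_gap: 0.0853
```

```bash
python3 go.py .516 -.296 .18 6;python3 -c "
from h import *;print(np.round(get_state()['qpos'],3))"
```

```text
t 29.9 tcp [0.483 0.217 0.186] yaw 19.8 tilt [0.093 0.029] gap 0.085 F [0.7 0.3 0.4]
units [-0.13 -9.87 -2.85] turn 3.46
[ 0.361 -0.193  1.589 -0.005  1.648  0.015]
```

Request:
{"fn": "drive_tool", "kwargs": {
  "motion": [
    [[0,-0.2,0],0.6,1],
    [[0,-0.3,0],0.6,1],
    [[0,-0.3,0],0.6,1],
    [[0,-0.3,0],0.6,1],
    [[0,-0.3,0],0.6,1],
    [[0,-0.3,0],0.4,1],
    [[0,-0.3,0],0,1],
    [[0,-0.3,0],0,1]
  ]
}}

```text
time: 30.75
ee_pos: [0.5067, 0.0938, 0.1845]
orientation: [-0.02, 0.672, 0.037, 0.739]
force: [-0.4, 0.3, 1.4]
finger_gap: 0.0851
```

Request:
{"fn": "drive_tool", "kwargs": {
  "motion": [
    [[0,-0.3,0],0,1],
    [[0,-0.3,0],0,1],
    [[0,-0.3,0],0,1],
    [[0,-0.3,0],0,1],
    [[0,-0.3,0],0,1],
    [[0,-0.3,0],0,1],
    [[0,-0.3,0],0,1],
    [[0,-0.3,0],0,1]
  ]
}}

```text
time: 31.55
ee_pos: [0.5148, -0.042, 0.1826]
orientation: [-0.012, 0.672, 0.027, 0.74]
force: [0.8, -1.1, 0.5]
finger_gap: 0.0853
```

Request:
{"fn": "drive_tool", "kwargs": {
  "motion": [
    [[0,-0.3,0],0,1],
    [[0,-0.3,0],0,1],
    [[0,-0.3,0],0,1],
    [[0,-0.3,0],0,1],
    [[0,-0.3,0],0,1],
    [[0,-0.3,0],0,1],
    [[0,-0.3,0],0,1],
    [[0,-0.3,0],0,1]
  ]
}}

```text
time: 32.35
ee_pos: [0.5168, -0.1779, 0.1807]
orientation: [-0.004, 0.672, 0.016, 0.74]
force: [0.2, -0.5, 0.4]
finger_gap: 0.0855
```

```bash
python3 go.py .516 -.296 .18 6;python3 -c "
from h import *;print(np.round(get_state()['qpos'],3))"
```

```text
t 32.4 tcp [ 0.517 -0.178  0.181] yaw 1.6 tilt [0.096 0.019] gap 0.085 F [ 0.2 -0.5  0.4]
units [-0.03 -2.36 -0.08] turn -1.1
[-0.43  -0.135  1.545  0.057  1.651 -0.452]
```

Request:
{"fn": "drive_tool", "kwargs": {
  "motion": [
    [[0,-0.35,0],-0.3,1],
    [[0,-0.35,0],-0.3,1],
    [[0,-0.35,0],-0.3,1],
    [[0,-0.35,0],-0.3,1],
    [[0,-0.35,0],-0.2,1],
    [[0,-0.3,0],0,1],
    [[0,0,0],0,1],
    [[0,0,0],0,1]
  ]
}}

```text
time: 33.15
ee_pos: [0.5187, -0.2953, 0.179]
orientation: [-0.033, 0.672, 0.041, 0.739]
force: [0.4, 1.0, 0.7]
finger_gap: 0.0853
```

```bash
python3 go.py .516 -.296 .075 6;python3 - <<'E'
from h import *
s=get_state()
im=eyes.read_camera('wrist');cv2.imwrite('pics/w4.png',im[:,:,::-1])
find('wrist','brush_grip',.06)
print(w2p('wrist',[.516,-.296,.114],s))
E
```

```text
t 33.1 tcp [ 0.519 -0.295  0.179] yaw 6.0 tilt [0.095 0.016] gap 0.085 F [0.4 1.  0.7]
units [ 2.06 -0.02 -0.25] turn 0.0
[300.69914609 257.12559553]
```

View pics/w4.png

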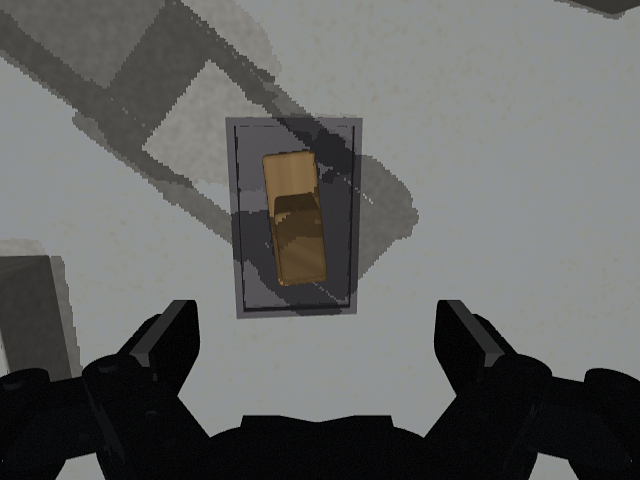

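Request:
{"fn": "drive_tool", "kwargs": {
  "motion": [
    [[0,0,-0.25],-0.6,1],
    [[0,0,0],-0.6,1],
    [[0.3,0,0],0,1],
    [[0.35,0,0],0,1],
    [[0.35,0,0],0,1],
    [[0.35,0,0],0,1],
    [[0.35,0,0],0,1],
    [[0.2,0,0],0,1]
  ]
}}

```text
time: 34.05
ee_pos: [0.5173, -0.2883, 0.0781]
orientation: [-0.066, 0.668, 0.07, 0.738]
force: [-0.1, 1.0, 0.6]
finger_gap: 0.085
```

```bash
python3 go.py .516 -.296 .075 11
```

```text
t 34.0 tcp [ 0.517 -0.288  0.078] yaw 11.1 tilt [0.098 0.016] gap 0.085 F [-0.1  1.   0.6]
units [ 0.06 -0.15 -0.06] turn 0.02
```

Request:
{"fn": "drive_tool", "kwargs": {
  "motion": [
    [[0.05,-0.1,-0.05],0,1],
    [[0,0,0],0,1],
    [[0,0,0],0,-1],
    [[0,0,0],0,-1],
    [[0,0,0],0,-1],
    [[0,0,0],0,-1],
    [[0,0,0],0,-1],
    [[0,0,0],0,-1]
  ]
}}

```text
time: 34.85
ee_pos: [0.5164, -0.2937, 0.076]
orientation: [-0.066, 0.668, 0.07, 0.738]
force: [-0.1, -0.3, -3.2]
finger_gap: 0.0253
```

```bash
python3 go.py .516 -.296 .18 11; python3 - <<'E'
from h import *
im=eyes.read_camera('top');a=im[115:335,140:480,::-1];b=eyes.read_camera('scene')[170:350,130:540,::-1]
a=cv2.resize(a,None,fx=2,fy=2,interpolation=cv2.INTER_CUBIC);b=cv2.resize(b,(680,160*2-20))
cv2.imwrite('pics/t3.png',cv2.resize(np.vstack([a,b]),None,fx=.8,fy=.8))
E
```

```text
t 34.9 tcp [ 0.516 -0.294  0.076] yaw 11.0 tilt [0.099 0.015] gap 0.025 F [-0.1 -0.3 -3.2]
units [-2.07 -0.05  0.19] turn 0.01
```

View pics/t3.png

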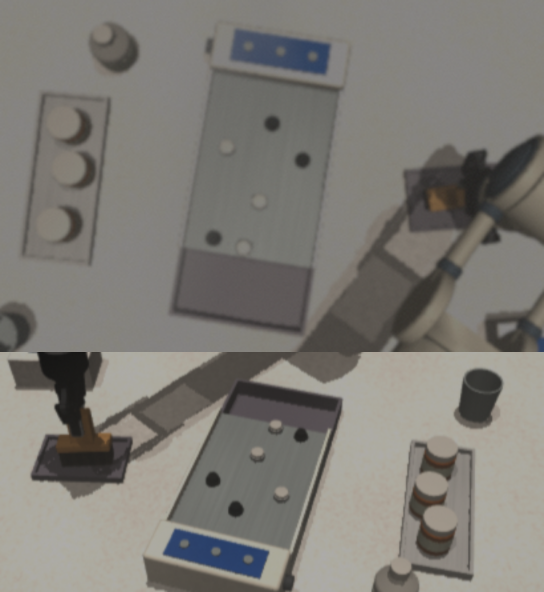

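Request:
{"fn": "drive_tool", "kwargs": {
  "motion": [
    [[-0.2,0,0],0,-1],
    [[-0.3,0,0],0,-1],
    [[-0.3,0,0],0,-1],
    [[-0.3,0,0],0,-1],
    [[-0.3,0,0],0,-1],
    [[-0.3,0,0],0.5,-1],
    [[0,0,0],0.6,-1],
    [[0,0,0],0.6,-1]
  ]
}}

```text
time: 35.75
ee_pos: [0.5075, -0.2955, 0.1724]
orientation: [-0.021, 0.67, 0.028, 0.742]
force: [0.4, 0.0, -2.3]
finger_gap: 0.025
```

Request:
{"fn": "drive_tool", "kwargs": {
  "motion": [
    [[0,0,0],0.6,-1],
    [[0,0,0],0.6,-1],
    [[0,0,0],0.6,-1],
    [[0,0,0],0.6,-1],
    [[0,0,0],0.5,-1],
    [[0,0,0],0,-1],
    [[0,0,0],0,-1],
    [[0,0,0],0,-1]
  ]
}}

```text
time: 36.55
ee_pos: [0.5085, -0.2969, 0.1849]
orientation: [0.054, 0.665, -0.045, 0.744]
force: [-0.7, -0.4, -2.8]
finger_gap: 0.0253
```

```bash
python3 go.py .656 -.001 .17 -7.3
```

```text
t 36.5 tcp [ 0.509 -0.297  0.185] yaw -8.1 tilt [0.112 0.006] gap 0.025 F [-0.7 -0.4 -2.8]
units [0.66 6.26 2.04] turn -0.2
```

Request:
{"fn": "drive_tool", "kwargs": {
  "motion": [
    [[0,0.2,0.08],0,-1],
    [[0,0.3,0.1],0,-1],
    [[0,0.3,0.1],0,-1],
    [[0,0.3,0.1],0,-1],
    [[0,0.3,0.1],0,-1],
    [[0,0.3,0.1],0,-1],
    [[0,0.3,0.1],0,-1],
    [[0,0.3,0.1],0,-1]
  ]
}}

```text
time: 37.35
ee_pos: [0.5671, -0.1766, 0.1923]
orientation: [0.054, 0.665, -0.042, 0.744]
force: [-0.0, 0.3, -2.3]
finger_gap: 0.0255
```

Request:
{"fn": "drive_tool", "kwargs": {
  "motion": [
    [[0,0.3,0.1],0,-1],
    [[0,0.3,0.1],0,-1],
    [[0,0.3,0.1],0,-1],
    [[0,0.3,0.1],0,-1],
    [[0,0.3,0.1],0,-1],
    [[0,0.3,0.1],0,-1],
    [[0,0.3,0.1],0,-1],
    [[0,0.2,0.05],0,-1]
  ]
}}

```text
time: 38.15
ee_pos: [0.6229, -0.0474, 0.1993]
orientation: [0.051, 0.666, -0.036, 0.744]
force: [0.0, -0.4, -2.2]
finger_gap: 0.0254
```

```bash
python3 go.py .656 -.001 .17 -7.3
```

```text
t 38.1 tcp [ 0.623 -0.047  0.199] yaw -7.2 tilt [0.111 0.014] gap 0.025 F [ 0.  -0.4 -2.2]
units [0.67 0.98 0.48] turn 0.03
```

Request:
{"fn": "drive_tool", "kwargs": {
  "motion": [
    [[0,0.3,0.1],0,-1],
    [[0,0.3,0.1],0,-1],
    [[0,0.25,0.1],0,-1],
    [[0.1,0.1,0.05],0,-1],
    [[0.3,0,0],0,-1],
    [[0.3,0,0],0,-1],
    [[0.3,0,0],0,-1],
    [[0.1,0,0],0,-1]
  ]
}}

```text
time: 38.95
ee_pos: [0.654, 0.0045, 0.1423]
orientation: [0.05, 0.666, -0.035, 0.743]
force: [-0.3, 0.2, -2.6]
finger_gap: 0.0256
```

```bash
python3 go.py .655 -.001 .116 -7.3; python3 - <<'E'
from h import *
im=eyes.read_camera('scene')
cv2.imwrite('pics/s3.png',cv2.resize(im[160:370,220:420,::-1],None,fx=2.8,fy=2.8,interpolation=cv2.INTER_CUBIC))
E
```

```text
t 39.0 tcp [0.654 0.005 0.142] yaw -7.0 tilt [0.109 0.014] gap 0.026 F [-0.3  0.2 -2.6]
units [ 0.52 -0.12 -0.02] turn 0.07
```

View pics/s3.png

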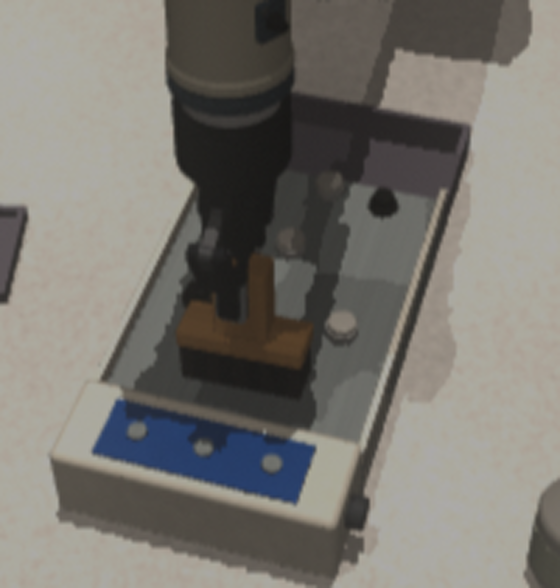

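Request:
{"fn": "drive_tool", "kwargs": {
  "motion": [
    [[0,-0.15,0],0,-1],
    [[0,-0.15,0],0,-1],
    [[0.2,0,0],0,-1],
    [[0.2,0,0],0,-1],
    [[0.1,0,0],0,-1],
    [[0,0,0],0,-1],
    [[0,0,0],0,-1],
    [[0,0,0],0,-1]
  ]
}}

```text
time: 39.8
ee_pos: [0.655, -0.013, 0.1155]
orientation: [0.051, 0.666, -0.036, 0.743]
force: [-0.1, 0.4, -2.1]
finger_gap: 0.0256
```

```bash
cat > pr.py <<'E'
import sys
from h import *
# pr.py px py z : target of brush centre in press frame; prints brush pose and remaining tool units
off=.009
a=np.array([float(v) for v in sys.argv[1:4]]);s=get_state();R=Ro.from_quat(s['orientation']).as_matrix()
b=s['ee_pos']+R@[.070,off,0]
th=np.radians(-7.3);Q=np.array([[np.cos(th),-np.sin(th),0],[np.sin(th),np.cos(th),0],[0,0,1]]);O=np.array([.532,.015,0])
print('t',round(s['time'],1),'brush bottom press',np.round(Q.T@(b-O),3),'tcpz',round(s['ee_pos'][2],3),'tilt',np.round(R[:2,0],3),'yaw',np.round(np.degrees(np.arctan2(R[1,2],R[0,2])),1),'gap',round(s['finger_gap'],3),'F',np.round(s['force'],1))
print('units',np.round(R.T@(O+Q@a-b)/.05,2))
E
python3 pr.py -.13 0 .043
```

```text
t 39.8 brush bottom press [ 0.133 -0.001  0.046] tcpz 0.116 tilt [0.11  0.013] yaw -7.1 gap 0.026 F [-0.1  0.4 -2.1]
units [-0.5   0.05 -5.24]
```

Request:
{"fn": "drive_tool", "kwargs": {
  "motion": [
    [[-0.01,0,-0.15],0,-1],
    [[-0.02,0,-0.25],0,-1],
    [[-0.02,0,-0.25],0,-1],
    [[-0.03,0,-0.25],0,-1],
    [[-0.03,0,-0.25],0,-1],
    [[-0.03,0,-0.25],0,-1],
    [[-0.03,0,-0.25],0,-1],
    [[-0.03,0,-0.25],0,-1]
  ]
}}

```text
time: 40.6
ee_pos: [0.5558, 0.0003, 0.118]
orientation: [0.05, 0.664, -0.036, 0.745]
force: [0.3, -0.5, -2.9]
finger_gap: 0.0254
```

```bash
python3 pr.py -.13 0 .043
```

```text
t 40.6 brush bottom press [ 0.033 -0.001  0.049] tcpz 0.118 tilt [0.115 0.014] yaw -7.1 gap 0.025 F [ 0.3 -0.5 -2.9]
units [-0.25  0.03 -3.26]
```

Request:
{"fn": "drive_tool", "kwargs": {
  "motion": [
    [[0.03,0,-0.25],0,-1],
    [[0,0,-0.25],0,-1],
    [[-0.02,0,-0.25],0,-1],
    [[-0.02,0,-0.25],0,-1],
    [[-0.03,0,-0.25],0,-1],
    [[-0.03,0,-0.25],0,-1],
    [[-0.03,0,-0.25],0,-1],
    [[-0.03,0,-0.25],0,-1]
  ]
}}

```text
time: 41.4
ee_pos: [0.4504, 0.0139, 0.1169]
orientation: [0.05, 0.661, -0.035, 0.748]
force: [-0.3, -0.9, -3.2]
finger_gap: 0.0252
```

```bash
python3 pr.py -.13 0 .043
```

```text
t 41.4 brush bottom press [-0.072 -0.     0.048] tcpz 0.117 tilt [0.124 0.013] yaw -7.0 gap 0.025 F [-0.3 -0.9 -3.2]
units [-0.05  0.02 -1.15]
```

Request:
{"fn": "drive_tool", "kwargs": {
  "motion": [
    [[0.02,0,-0.25],0,-1],
    [[-0.01,0,-0.25],0,-1],
    [[-0.02,0,-0.25],0,-1],
    [[-0.02,0,-0.25],0,-1],
    [[-0.03,0,-0.25],0,-1],
    [[-0.02,0,-0.15],0,-1],
    [[0,0,0],0,-1],
    [[0,0,0],0,-1]
  ]
}}

```text
time: 42.2
ee_pos: [0.3759, 0.0237, 0.1152]
orientation: [0.049, 0.657, -0.034, 0.752]
force: [0.8, 0.2, -1.8]
finger_gap: 0.0255
```

```bash
python3 pr.py -.13 0 .09; python3 - <<'E'
from h import *
a=eyes.read_camera('scene')[160:370,220:420,::-1]
b=eyes.read_camera('top')[120:330,220:420,::-1]
cv2.imwrite('pics/s4.png',cv2.resize(np.hstack([a,b]),None,fx=2,fy=2,interpolation=cv2.INTER_CUBIC))
E
```

```text
t 42.2 brush bottom press [-0.147 -0.     0.046] tcpz 0.115 tilt [0.135 0.013] yaw -6.9 gap 0.026 F [ 0.8  0.2 -1.8]
units [-0.82  0.02  0.45]
```

View pics/s4.png

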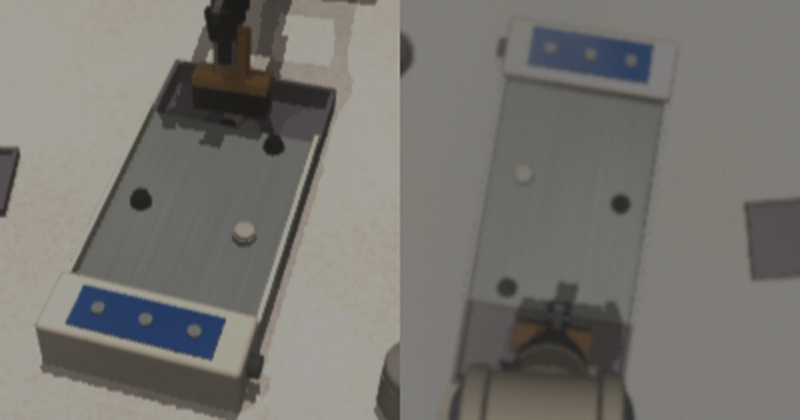

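Request:
{"fn": "drive_tool", "kwargs": {
  "motion": [
    [[-0.2,0,0],0,-1],
    [[-0.3,0,0],0,-1],
    [[-0.2,0,0],0,-1],
    [[0,0.05,0.2],0,-1],
    [[0.03,0.07,0.3],0,-1],
    [[0.04,0.07,0.3],0,-1],
    [[0.04,0.07,0.3],0,-1],
    [[0.04,0.07,0.3],0,-1]
  ]
}}

```text
time: 43.1
ee_pos: [0.4472, 0.0309, 0.1631]
orientation: [0.049, 0.654, -0.034, 0.754]
force: [0.4, -0.3, -2.3]
finger_gap: 0.0251
```

Request:
{"fn": "drive_tool", "kwargs": {
  "motion": [
    [[0.04,0.07,0.3],0,-1],
    [[0.04,0.07,0.3],0,-1],
    [[0.04,0.07,0.3],0,-1],
    [[0.04,0.07,0.3],0,-1],
    [[0.04,0.07,0.3],0,-1],
    [[0.04,0.07,0.3],0,-1],
    [[0.04,0.07,0.3],0,-1],
    [[0.04,0.07,0.3],0,-1]
  ]
}}

```text
time: 43.9
ee_pos: [0.5797, 0.0448, 0.1738]
orientation: [0.05, 0.652, -0.034, 0.756]
force: [0.5, -0.4, -3.0]
finger_gap: 0.0255
```

```bash
python3 pr.py .09 .048 .046
```

```text
t 43.9 brush bottom press [0.054 0.047 0.105] tcpz 0.174 tilt [0.148 0.013] yaw -7.0 gap 0.025 F [ 0.5 -0.4 -3. ]
units [ 1.27 -0.02  0.55]
```

Request:
{"fn": "drive_tool", "kwargs": {
  "motion": [
    [[0,0,0],0,-1],
    [[0,0,0],0,-1],
    [[0,0,0],0,-1],
    [[0,0,0],0,-1],
    [[0,0,0],0,-1],
    [[0,0,0],0,-1],
    [[0,0,0],0,-1],
    [[0,0,0],0,-1]
  ]
}}

```text
time: 44.7
ee_pos: [0.5796, 0.0446, 0.176]
orientation: [0.05, 0.652, -0.034, 0.756]
force: [1.1, 0.1, -2.6]
finger_gap: 0.0253
```

Request:
{"fn": "drive_tool", "kwargs": {
  "motion": [
    [[0,0,0],0,-1],
    [[0,0,0],0,-1],
    [[0,0,0],0,-1],
    [[0,0,0],0,-1],
    [[0,0,0],0,-1],
    [[0,0,0],0,-1],
    [[0,0,0],0,-1],
    [[0,0,0],0,-1]
  ]
}}

```text
time: 45.5
ee_pos: [0.5796, 0.0446, 0.1758]
orientation: [0.05, 0.652, -0.034, 0.756]
force: [1.2, 0.2, -3.1]
finger_gap: 0.0253
```

Request:
{"fn": "drive_tool", "kwargs": {
  "motion": [
    [[1,0,0],0,-1],
    [[0,0,0],0,-1],
    [[0,0,0],0,-1],
    [[0,0,0],0,-1],
    [[0,0,0],0,-1],
    [[0,0,0],0,-1],
    [[0,0,0],0,-1],
    [[0,0,0],0,-1]
  ]
}}

```text
time: 46.3
ee_pos: [0.5904, 0.0452, 0.1342]
orientation: [0.05, 0.647, -0.034, 0.76]
force: [0.1, -0.1, -2.2]
finger_gap: 0.0251
```

```bash
python3 pr.py .09 .048 .046
```

```text
t 46.3 brush bottom press [0.065 0.049 0.065] tcpz 0.134 tilt [0.161 0.013] yaw -7.0 gap 0.025 F [ 0.1 -0.1 -2.2]
units [ 0.46 -0.03  0.43]
```

Request:
{"fn": "drive_tool", "kwargs": {
  "motion": [
    [[-1,0,0],0,-1],
    [[0,0,0],0,-1],
    [[0,0,0],0,-1],
    [[0,0,0],0,-1],
    [[-1,0,0],0,-1],
    [[0,0,0],0,-1],
    [[0,0,0],0,-1],
    [[0,0,0],0,-1]
  ]
}}

```text
time: 47.1
ee_pos: [0.5731, 0.044, 0.229]
orientation: [0.05, 0.649, -0.034, 0.758]
force: [-0.5, 0.1, -1.5]
finger_gap: 0.0256
```

Request:
{"fn": "drive_tool", "kwargs": {
  "motion": [
    [[0.2,0,0.1],0,-1],
    [[0.2,0,0.1],0,-1],
    [[0.2,0,0.1],0,-1],
    [[0.2,0,0.1],0,-1],
    [[0.2,0,0],0,-1],
    [[0.2,0,0],0,-1],
    [[0.2,0,0],0,-1],
    [[0.2,0,0],0,-1]
  ]
}}

```text
time: 47.9
ee_pos: [0.6071, 0.0424, 0.1416]
orientation: [0.05, 0.651, -0.034, 0.756]
force: [-0.8, -0.0, -2.0]
finger_gap: 0.0254
```

```bash
python3 pr.py .09 .048 .046
```

```text
t 47.9 brush bottom press [0.081 0.048 0.073] tcpz 0.142 tilt [0.149 0.013] yaw -7.0 gap 0.025 F [-0.8 -0.  -2. ]
units [ 0.55 -0.02  0.1 ]
```

Request:
{"fn": "drive_tool", "kwargs": {
  "motion": [
    [[0.15,0,0.1],0,-1],
    [[0.15,0,0],0,-1],
    [[0.15,0,0],0,-1],
    [[0.05,0,0],0,-1],
    [[0,0,0],0,-1],
    [[-0.02,0,-0.15],0,-1],
    [[-0.03,0,-0.2],0,-1],
    [[-0.03,0,-0.2],0,-1]
  ]
}}

```text
time: 48.7
ee_pos: [0.5872, 0.0455, 0.1146]
orientation: [0.05, 0.652, -0.034, 0.756]
force: [-0.0, -0.1, -1.9]
finger_gap: 0.0256
```

```bash
python3 pr.py -.14 .048 .045
```

```text
t 48.7 brush bottom press [0.061 0.049 0.046] tcpz 0.115 tilt [0.148 0.013] yaw -7.0 gap 0.026 F [-0.  -0.1 -1.9]
units [-0.57  0.03 -3.98]
```

Request:
{"fn": "drive_tool", "kwargs": {
  "motion": [
    [[-0.03,0,-0.2],0,-1],
    [[-0.03,0,-0.2],0,-1],
    [[-0.03,0,-0.2],0,-1],
    [[-0.03,0,-0.2],0,-1],
    [[-0.03,0,-0.2],0,-1],
    [[-0.03,0,-0.2],0,-1],
    [[-0.03,0,-0.2],0,-1],
    [[-0.02,0,-0.2],0,-1]
  ]
}}

```text
time: 49.5
ee_pos: [0.4984, 0.0563, 0.1176]
orientation: [0.05, 0.649, -0.034, 0.758]
force: [1.2, 0.3, -2.6]
finger_gap: 0.0251
```

```bash
python3 pr.py -.14 .048 .045
```

```text
t 49.5 brush bottom press [-0.028  0.048  0.049] tcpz 0.118 tilt [0.155 0.013] yaw -6.9 gap 0.025 F [ 1.2  0.3 -2.6]
units [-0.27  0.02 -2.22]
```

Request:
{"fn": "drive_tool", "kwargs": {
  "motion": [
    [[0.02,0,-0.2],0,-1],
    [[0,0,-0.2],0,-1],
    [[-0.02,0,-0.2],0,-1],
    [[-0.03,0,-0.2],0,-1],
    [[-0.02,0,-0.2],0,-1],
    [[-0.03,0,-0.2],0,-1],
    [[-0.02,0,-0.2],0,-1],
    [[-0.03,0,-0.2],0,-1]
  ]
}}

```text
time: 50.3
ee_pos: [0.4108, 0.0668, 0.114]
orientation: [0.05, 0.646, -0.033, 0.761]
force: [-0.3, 0.4, -2.1]
finger_gap: 0.0253
```

```bash
python3 pr.py -.14 .048 .045
```

```text
t 50.3 brush bottom press [-0.116  0.047  0.045] tcpz 0.114 tilt [0.164 0.014] yaw -6.9 gap 0.025 F [-0.3  0.4 -2.1]
units [-0.07  0.02 -0.48]
```

Request:
{"fn": "drive_tool", "kwargs": {
  "motion": [
    [[-0.03,0,-0.2],0,-1],
    [[-0.03,0,-0.2],0,-1],
    [[-0.03,0,-0.15],0,-1],
    [[0,0,0],0,-1],
    [[-1,0,0],0,-1],
    [[0,0,0],0,-1],
    [[0,0,0],0,-1],
    [[0,0,0],0,-1]
  ]
}}

```text
time: 51.1
ee_pos: [0.3696, 0.0696, 0.1624]
orientation: [0.05, 0.645, -0.032, 0.762]
force: [0.2, 0.0, -2.2]
finger_gap: 0.025
```

Request:
{"fn": "drive_tool", "kwargs": {
  "motion": [
    [[-1,0,0],0,-1],
    [[0,0,0],0,-1],
    [[0,0,0],0,-1],
    [[0,0,0],0,-1],
    [[0.15,-0.1,0.2],0,-1],
    [[0.15,-0.15,0.2],0,-1],
    [[0.15,-0.15,0.2],0,-1],
    [[0.15,-0.15,0.2],0,-1]
  ]
}}

```text
time: 51.9
ee_pos: [0.4034, 0.0351, 0.1782]
orientation: [0.049, 0.648, -0.032, 0.759]
force: [1.1, -0.1, -2.3]
finger_gap: 0.0257
```

Request:
{"fn": "drive_tool", "kwargs": {
  "motion": [
    [[0.1,-0.15,0.25],0,-1],
    [[0.1,-0.15,0.25],0,-1],
    [[0.1,-0.15,0.25],0,-1],
    [[0.1,-0.15,0.25],0,-1],
    [[0.05,-0.15,0.25],0,-1],
    [[0.05,-0.15,0.25],0,-1],
    [[0.05,-0.15,0.25],0,-1],
    [[0.05,-0.15,0.25],0,-1]
  ]
}}

```text
time: 52.7
ee_pos: [0.5053, -0.0474, 0.1492]
orientation: [0.051, 0.653, -0.035, 0.755]
force: [1.1, 0.2, -2.1]
finger_gap: 0.0252
```

```bash
python3 pr.py .09 -.048 .046;python3 - <<'E'
from h import *
im=eyes.read_camera('top')
cv2.imwrite('pics/t5.png',cv2.resize(im[120:330,220:420,::-1],None,fx=2,fy=2,interpolation=cv2.INTER_CUBIC))
find('top','scrap1',.05)
E
```

```text
t 52.7 brush bottom press [-0.009 -0.054  0.08 ] tcpz 0.149 tilt [0.144 0.013] yaw -7.2 gap 0.025 F [ 1.1  0.2 -2.1]
units [0.96 0.09 1.86]
```

Request:
{"fn": "drive_tool", "kwargs": {
  "motion": [
    [[0.03,0.02,0.25],0,-1],
    [[0.03,0.02,0.25],0,-1],
    [[0.03,0.02,0.25],0,-1],
    [[0.03,0.02,0.25],0,-1],
    [[0.03,0.02,0.25],0,-1],
    [[0.03,0,0.25],0,-1],
    [[0.04,0,0.25],0,-1],
    [[0.1,0,0.2],0,-1]
  ]
}}

```text
time: 53.6
ee_pos: [0.6054, -0.0589, 0.1393]
orientation: [0.054, 0.657, -0.037, 0.751]
force: [-0.4, -0.8, -3.3]
finger_gap: 0.0253
```

Request:
{"fn": "drive_tool", "kwargs": {
  "motion": [
    [[0.15,0,0],0,-1],
    [[0.15,0,0],0,-1],
    [[0.15,0,0],0,-1],
    [[0.1,0,0],0,-1],
    [[0,0,0],0,-1],
    [[0,0,0],0,-1],
    [[0,0,0],0,-1],
    [[0,0,0],0,-1]
  ]
}}

```text
time: 54.4
ee_pos: [0.6108, -0.0567, 0.1243]
orientation: [0.055, 0.652, -0.035, 0.756]
force: [0.7, 0.6, 2.8]
finger_gap: 0.0252
```

```bash
python3 pr.py -.14 -.048 .045
```

```text
t 54.4 brush bottom press [ 0.097 -0.05   0.055] tcpz 0.124 tilt [0.148 0.018] yaw -7.5 gap 0.025 F [0.7 0.6 2.8]
units [-0.48  0.03 -4.73]
```

Request:
{"fn": "drive_tool", "kwargs": {
  "motion": [
    [[-0.15,0,0],0,-1],
    [[-0.1,0,0],0,-1],
    [[0,0,0],0,-1],
    [[0,0,0],0,-1],
    [[0,0,0],0,-1],
    [[0,0,0],0,-1],
    [[0,0,0],0,-1],
    [[0,0,0],0,-1]
  ]
}}

```text
time: 55.2
ee_pos: [0.6073, -0.057, 0.134]
orientation: [0.055, 0.654, -0.035, 0.753]
force: [0.7, 0.6, -2.2]
finger_gap: 0.0255
```

```bash
python3 pr.py .09 -.048 .065; python3 - <<'E'
from h import *
a=eyes.read_camera('scene')[160:370,220:420,::-1]
b=eyes.read_camera('top')[120:330,220:420,::-1]
cv2.imwrite('pics/s5.png',cv2.resize(np.hstack([a,b]),None,fx=2,fy=2,interpolation=cv2.INTER_CUBIC))
E
```

```text
t 55.2 brush bottom press [ 0.093 -0.05   0.065] tcpz 0.134 tilt [0.142 0.019] yaw -7.5 gap 0.025 F [ 0.7  0.6 -2.2]
units [-0.01  0.04 -0.07]
```

View pics/s5.png

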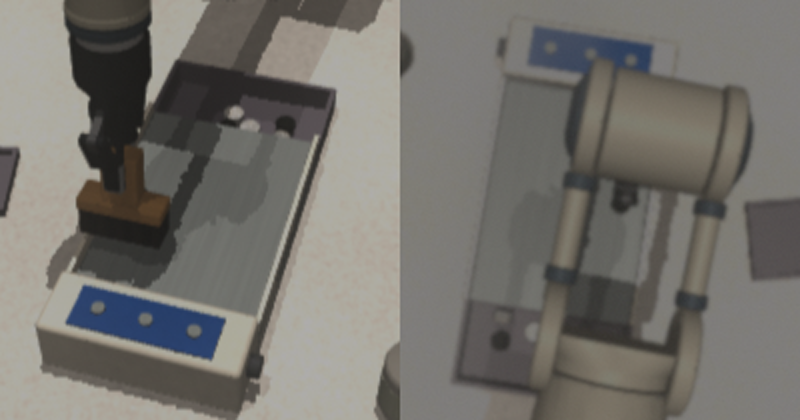

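```bash
python3 - <<'E'
from h import *
th=np.radians(-7.3);Q=np.array([[np.cos(th),-np.sin(th),0],[np.sin(th),np.cos(th),0],[0,0,1]]);O=np.array([.532,.015,0])
for n,x,y,z in [('brL',80,237,.067),('brR',166,246,.067),('blockL',78,202,.1),('blockR',168,216,.1),('gripL',124,150,.17),('gripR',143,148,.17),('wallFar',152,118,.055),('wallNear',75,268,.055)]:
    w=p2w('scene',220+x/2,160+y/2,z); print(n,np.round(Q.T@(w-O),3))
E
```

```text
brL [ 0.114 -0.102  0.067]
brR [ 0.101 -0.01   0.067]
blockL [ 0.094 -0.108  0.1  ]
blockR [ 0.087 -0.011  0.1  ]
gripL [ 0.073 -0.06   0.17 ]
gripR [ 0.065 -0.042  0.17 ]
wallFar [-0.093 -0.09   0.055]
wallNear [ 0.146 -0.097  0.055]
```

Request:
{"fn": "drive_tool", "kwargs": {
  "motion": [
    [[0,0.1,0],0,-1],
    [[0,0.12,0],0,-1],
    [[0,0,0],0,-1],
    [[0.1,0,0],0,-1],
    [[0.15,0,0],0,-1],
    [[0.12,0,0],0,-1],
    [[0,0,0],0,-1],
    [[0,0,0],0,-1]
  ]
}}

```text
time: 56.1
ee_pos: [0.6113, -0.0444, 0.1136]
orientation: [0.055, 0.655, -0.035, 0.753]
force: [-0.0, -0.5, -2.4]
finger_gap: 0.0254
```

```bash
python3 pr.py -.14 -.039 .045
```

```text
t 56.1 brush bottom press [ 0.096 -0.037  0.045] tcpz 0.114 tilt [0.14 0.02] yaw -7.5 gap 0.025 F [-0.  -0.5 -2.4]
units [-0.65 -0.03 -4.67]
```

Request:
{"fn": "drive_tool", "kwargs": {
  "motion": [
    [[-0.02,0,-0.15],0,-1],
    [[-0.03,0,-0.2],0,-1],
    [[-0.03,0,-0.2],0,-1],
    [[-0.02,0,-0.2],0,-1],
    [[-0.03,0,-0.2],0,-1],
    [[-0.02,0,-0.2],0,-1],
    [[-0.03,0,-0.2],0,-1],
    [[-0.02,0,-0.2],0,-1]
  ]
}}

```text
time: 56.9
ee_pos: [0.5271, -0.034, 0.1143]
orientation: [0.055, 0.654, -0.035, 0.754]
force: [-0.1, 0.2, -2.4]
finger_gap: 0.0253
```

```bash
python3 pr.py -.14 -.039 .045
```

```text
t 56.9 brush bottom press [ 0.011 -0.038  0.045] tcpz 0.114 tilt [0.143 0.019] yaw -7.5 gap 0.025 F [-0.1  0.2 -2.4]
units [-0.42 -0.02 -2.99]
```

Request:
{"fn": "drive_tool", "kwargs": {
  "motion": [
    [[-0.02,0,-0.2],0,-1],
    [[-0.03,0,-0.2],0,-1],
    [[-0.02,0,-0.2],0,-1],
    [[-0.03,0,-0.2],0,-1],
    [[-0.02,0,-0.2],0,-1],
    [[-0.03,0,-0.2],0,-1],
    [[-0.02,0,-0.2],0,-1],
    [[-0.03,0,-0.2],0,-1]
  ]
}}

```text
time: 57.7
ee_pos: [0.4387, -0.0226, 0.1148]
orientation: [0.055, 0.651, -0.035, 0.756]
force: [-0.3, -0.1, -1.4]
finger_gap: 0.0254
```

Request:
{"fn": "drive_tool", "kwargs": {
  "motion": [
    [[-0.01,0,-0.2],0,-1],
    [[-0.02,0,-0.2],0,-1],
    [[-0.03,0,-0.2],0,-1],
    [[-0.03,0,-0.2],0,-1],
    [[-0.03,0,-0.2],0,-1],
    [[-0.03,0,-0.1],0,-1],
    [[0,0,0],0,-1],
    [[0,0,0],0,-1]
  ]
}}

```text
time: 58.5
ee_pos: [0.3773, -0.0148, 0.1152]
orientation: [0.054, 0.647, -0.035, 0.759]
force: [-0.1, -0.4, -2.5]
finger_gap: 0.0255
```

```bash
python3 pr.py -.14 -.039 .045; python3 - <<'E'
from h import *
im=eyes.read_camera('scene')
cv2.imwrite('pics/s6.png',cv2.resize(im[160:370,220:420,::-1],None,fx=2.5,fy=2.5,interpolation=cv2.INTER_CUBIC))
E
```

```text
t 58.5 brush bottom press [-0.139 -0.038  0.046] tcpz 0.115 tilt [0.159 0.016] yaw -7.5 gap 0.025 F [-0.1 -0.4 -2.5]
units [ 0.02 -0.03 -0.03]
```

View pics/s6.png

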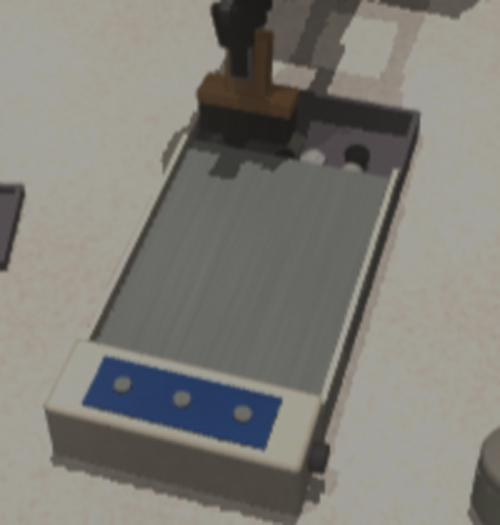

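Request:
{"fn": "drive_tool", "kwargs": {
  "motion": [
    [[-1,0,0],0,-1],
    [[0,0,0],0,-1],
    [[0,0,0],0,-1],
    [[0,0,0],0,-1],
    [[-1,0,0],0,-1],
    [[0,0,0],0,-1],
    [[0,0,0],0,-1],
    [[0,0,0],0,-1]
  ]
}}

```text
time: 59.35
ee_pos: [0.3594, -0.0161, 0.2054]
orientation: [0.055, 0.654, -0.035, 0.754]
force: [-0.1, -0.2, -3.4]
finger_gap: 0.0255
```

Request:
{"fn": "drive_tool", "kwargs": {
  "motion": [
    [[0.15,-0.2,0.15],-0.4,-1],
    [[0.15,-0.2,0.15],-0.4,-1],
    [[0.15,-0.2,0.15],-0.4,-1],
    [[0.15,-0.2,0.15],-0.4,-1],
    [[0.15,-0.2,0.15],-0.4,-1],
    [[0.15,-0.2,0.15],-0.4,-1],
    [[0.15,-0.2,0.15],-0.4,-1],
    [[0.15,-0.2,0.15],-0.4,-1]
  ]
}}

```text
time: 60.15
ee_pos: [0.4274, -0.098, 0.1459]
orientation: [-0.033, 0.655, 0.043, 0.754]
force: [0.5, 0.4, -3.5]
finger_gap: 0.0251
```

Request:
{"fn": "drive_tool", "kwargs": {
  "motion": [
    [[-1,0,0],0,-1],
    [[0,0,0],0,-1],
    [[0,0,0],0,-1],
    [[0,0,0],0,-1],
    [[0.15,-0.2,0.15],0,-1],
    [[0.15,-0.2,0.15],0,-1],
    [[0.15,-0.2,0.15],0,-1],
    [[0.15,-0.2,0.15],0,-1]
  ]
}}

```text
time: 60.95
ee_pos: [0.4577, -0.1351, 0.1605]
orientation: [-0.032, 0.658, 0.045, 0.751]
force: [0.2, 0.3, -3.4]
finger_gap: 0.0256
```

```bash
sed -i 's/^print(.units.*//' pr.py; cat >> pr.py <<'E'
if len(sys.argv)>4: T=a   # extra arg: world target
else: T=O+Q@a
print('brush bottom world',np.round(b,3),'units',np.round(R.T@(T-b)/.05,2))
E
python3 pr.py .518 -.301 .06 w; python3 - <<'E'
from h import *
im=eyes.read_camera('top')
cv2.imwrite('pics/t6.png',cv2.resize(im[230:340,220:360,::-1],None,fx=4,fy=4,interpolation=cv2.INTER_CUBIC))
E
```

```text
t 61.0 brush bottom press [-0.048 -0.147  0.091] tcpz 0.16 tilt [0.129 0.025] yaw 6.1 gap 0.026 F [ 0.2  0.3 -3.4]
brush bottom world [ 0.466 -0.124  0.091] units [ 0.66 -3.63  0.57]
```

View pics/t6.png

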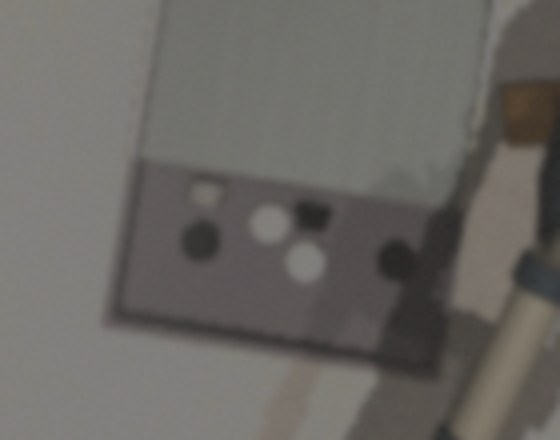

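Request:
{"fn": "drive_tool", "kwargs": {
  "motion": [
    [[0,-0.25,0.04],0,-1],
    [[0,-0.25,0.04],0,-1],
    [[0,-0.25,0.04],0,-1],
    [[0,-0.25,0.04],0,-1],
    [[0,-0.25,0.04],0,-1],
    [[0,-0.25,0.04],0,-1],
    [[0,-0.25,0.04],0,-1],
    [[0,-0.25,0.04],0,-1]
  ]
}}

```text
time: 61.8
ee_pos: [0.486, -0.2412, 0.1593]
orientation: [-0.032, 0.659, 0.045, 0.75]
force: [-0.1, -1.3, -1.5]
finger_gap: 0.0254
```

Request:
{"fn": "drive_tool", "kwargs": {
  "motion": [
    [[0,-0.25,0.04],0,-1],
    [[0,-0.25,0.04],0,-1],
    [[0,-0.25,0.04],0,-1],
    [[0,-0.25,0.04],0,-1],
    [[-1,0,0],0,-1],
    [[0,0,0],0,-1],
    [[0,0,0],0,-1],
    [[0,0,0],0,-1]
  ]
}}

```text
time: 62.6
ee_pos: [0.4945, -0.2994, 0.209]
orientation: [-0.03, 0.66, 0.044, 0.749]
force: [0.2, 0.0, -2.5]
finger_gap: 0.0252
```

```bash
python3 pr.py .518 -.301 .012 w
```

```text
t 62.6 brush bottom press [ 0.009 -0.305  0.14 ] tcpz 0.209 tilt [0.125 0.026] yaw 6.0 gap 0.025 F [ 0.2  0.  -2.5]
brush bottom world [ 0.502 -0.289  0.14 ] units [ 2.57 -0.31 -0.04]
```

Request:
{"fn": "drive_tool", "kwargs": {
  "motion": [
    [[0.1,-0.15,0],0,-1],
    [[0.2,-0.15,0],0,-1],
    [[0.2,0,0],0,-1],
    [[0.2,0,0],0,-1],
    [[0.2,0,0],0,-1],
    [[0.2,0,0],0,-1],
    [[0.2,0,0],0,-1],
    [[0.2,0,0],0,-1]
  ]
}}

```text
time: 63.4
ee_pos: [0.5054, -0.3122, 0.124]
orientation: [-0.029, 0.661, 0.046, 0.748]
force: [-0.3, -0.9, -2.4]
finger_gap: 0.0252
```

```bash
python3 pr.py .518 -.301 .012 w;  python3 - <<'E'
from h import *
a=eyes.read_camera('scene')[180:300,120:280,::-1]
cv2.imwrite('pics/s7.png',cv2.resize(a,None,fx=4,fy=4,interpolation=cv2.INTER_CUBIC))
E
```

```text
t 63.4 brush bottom press [ 0.021 -0.316  0.055] tcpz 0.124 tilt [0.121 0.03 ] yaw 6.0 gap 0.025 F [-0.3 -0.9 -2.4]
brush bottom world [ 0.513 -0.301  0.055] units [ 0.86 -0.02 -0.  ]
```

View pics/s7.png

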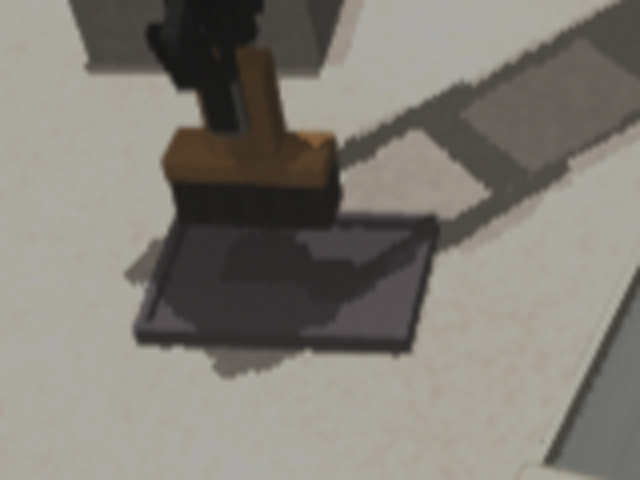

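```bash
python3 - <<'E'
from h import *
for n,x,y,z in [('L',178,218,.057),('R',337,226,.057),('dTL',180,216,.014),('dTR',437,218,.014),('dBL',137,330,.014),('dBR',412,340,.014)]:
    print(n,np.round(p2w('scene',120+x/4,180+y/4,z),3))
E
```

```text
L [ 0.526 -0.357  0.057]
R [ 0.519 -0.263  0.057]
dTL [ 0.485 -0.382  0.014]
dTR [ 0.463 -0.224  0.014]
dBL [ 0.578 -0.373  0.014]
dBR [ 0.562 -0.211  0.014]
```

Request:
{"fn": "drive_tool", "kwargs": {
  "motion": [
    [[0.1,0.12,0.12],0,-1],
    [[0.15,0.12,0.1],0,-1],
    [[0.2,0,0],0,-1],
    [[0.2,0,0],0,-1],
    [[0.15,0,0],0,-1],
    [[0.05,0,0],0,-1],
    [[0,0,0],0,-1],
    [[0,0,0],0,-1]
  ]
}}

```text
time: 64.25
ee_pos: [0.521, -0.2955, 0.0774]
orientation: [-0.029, 0.662, 0.047, 0.747]
force: [-0.6, -0.2, -2.2]
finger_gap: 0.0252
```

```bash
python3 pr.py .52 -.298 .006 w
```

```text
t 64.2 brush bottom press [ 0.034 -0.297  0.008] tcpz 0.077 tilt [0.119 0.032] yaw 6.1 gap 0.025 F [-0.6 -0.2 -2.2]
brush bottom world [ 0.528 -0.284  0.008] units [ 0.01 -0.26 -0.2 ]
```

Request:
{"fn": "drive_tool", "kwargs": {
  "motion": [
    [[0.05,0,0],0,-1],
    [[0,0,0],0,-1],
    [[0,0,0],0,1],
    [[0,0,0],0,1],
    [[0,0,0],0,1],
    [[0,0,0],0,1],
    [[0,0,0],0,1],
    [[0,0,0],0,1]
  ]
}}

```text
time: 65.05
ee_pos: [0.5232, -0.2971, 0.0794]
orientation: [-0.03, 0.66, 0.045, 0.75]
force: [-0.8, 0.3, -0.6]
finger_gap: 0.0852
```

Request:
{"fn": "drive_tool", "kwargs": {
  "motion": [
    [[-0.2,0,0],0,1],
    [[-0.3,0,0],0,1],
    [[-0.5,0,0],0,1],
    [[-1,0,0],0,1],
    [[0,0,0],0,1],
    [[0,0,0],0,1],
    [[0,0,0],0,1],
    [[-1,0,0],0,1]
  ]
}}

```text
time: 65.85
ee_pos: [0.5014, -0.2994, 0.2277]
orientation: [-0.028, 0.663, 0.048, 0.747]
force: [0.5, -0.8, -1.6]
finger_gap: 0.0853
```

```bash
python3 go.py .516 -.296 .18 86; python3 - <<'E'
from h import *
im=eyes.read_camera('wrist')
a=cv2.resize(im[100:480,80:560,::-1],(400,320))
b=eyes.read_camera('scene');find('scene','brush_grip',.06);b=cv2.resize(b[180:300,120:280,::-1],(400,320),interpolation=cv2.INTER_CUBIC)
c=eyes.read_camera('top');c=c[140:300,130:360,::-1];c=cv2.resize(c,(400,280),interpolation=cv2.INTER_CUBIC)
d=eyes.read_camera('scene')[200:360,360:560,::-1];d=cv2.resize(d,(400,280),interpolation=cv2.INTER_CUBIC)
cv2.imwrite('pics/m8.png',np.vstack([np.hstack([a,b]),np.hstack([c,d])]))
E
```

```text
t 65.8 tcp [ 0.501 -0.299  0.228] yaw 6.0 tilt [0.116 0.034] gap 0.085 F [ 0.5 -0.8 -1.6]
units [0.98 0.02 0.18] turn -19.99
brush_grip 0.88 [190, 240, 45, 38] [ 0.538 -0.289]
```

View pics/m8.png

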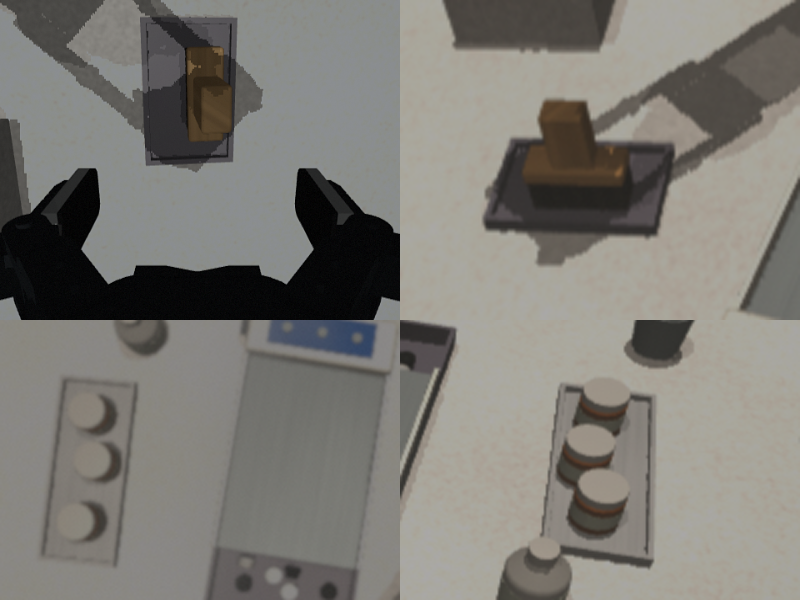

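Six pieces are in the tray, the bed is clean, and the brush stands in its dock. The three bottles are upright in the holder.

```bash
cat > caps.py <<'E'
from h import *
import sys
# caps.py ztop u0 u1 v0 v1 : circles of cap size in the top picture
z=float(sys.argv[1]);u0,u1,v0,v1=map(int,sys.argv[2:6])
g=cv2.cvtColor(eyes.read_camera('top'),cv2.COLOR_RGB2GRAY)[v0:v1,u0:u1]
g=cv2.createCLAHE(3,(2,2)).apply(cv2.resize(g,None,fx=4,fy=4,interpolation=cv2.INTER_CUBIC))
c=cv2.HoughCircles(g,cv2.HOUGH_GRADIENT,1,70,param1=80,param2=14,minRadius=36,maxRadius=56)
for x,y,r in (c[0][:6] if c is not None else []):
    u,v=u0+x/4,v0+y/4; print('px',round(u,1),round(v,1),'r',round(r/4,1),'world',np.round(p2w('top',u,v,z)[:2],3))
E
python3 caps.py .068 150 215 170 285
python3 - <<'E'
from h import *
for u,v in [(182.9,192),(185.8,220),(174.9,254.3)]: print(np.round(p2w('top',u,v,.068)[:2],3))
find('top','bottle1_mid',.06)
eyes.read_camera('scene');find('scene','bottle1_mid',.037)
E
```

```text
px 182.6 219.6 r 10.0 world [0.542 0.306]
px 179.4 254.4 r 12.2 world [0.458 0.31 ]
px 186.1 193.6 r 12.1 world [0.607 0.301]
[0.61  0.309]
[0.542 0.299]
[0.458 0.321]
bottle1_mid 0.9 [178, 258, 31, 21] [0.45  0.316]
bottle1_mid 0.82 [460, 250, 26, 32] [0.458 0.325]
bottle1_mid 0.55 [455, 278, 32, 31] [0.544 0.312]
```

Request:
{"fn": "drive_tool", "kwargs": {
  "motion": [
    [[-1,0,0],-1,1],
    [[0,0,0],-1,1],
    [[0,0,0],-1,1],
    [[0,0,0],-1,1],
    [[0.2,0,0],-1,1],
    [[0.2,0,0],-1,1],
    [[0.2,0,0],-1,1],
    [[0.2,0,0],-1,1]
  ]
}}

```text
time: 67.1
ee_pos: [0.5001, -0.2994, 0.2358]
orientation: [-0.24, 0.622, 0.236, 0.707]
force: [-0.4, 0.7, 0.4]
finger_gap: 0.0853
```

Request:
{"fn": "drive_tool", "kwargs": {
  "motion": [
    [[-1,0,0],-1,1],
    [[0,0,0],-1,1],
    [[0,0,0],-1,1],
    [[0,0,0],-1,1],
    [[0.2,0,0],-1,1],
    [[0.2,0,0],-1,1],
    [[0.2,0,0],-1,1],
    [[0.2,0,0],-1,1]
  ]
}}

```text
time: 67.9
ee_pos: [0.4943, -0.2955, 0.2278]
orientation: [-0.422, 0.531, 0.415, 0.606]
force: [0.2, 0.0, -0.2]
finger_gap: 0.0854
```

```bash
python3 go.py .610 .311 .17 86
```

```text
t 67.9 tcp [ 0.494 -0.296  0.228] yaw 72.9 tilt [0.091 0.054] gap 0.085 F [ 0.2  0.  -0.2]
units [ 2.02  1.51 12.14] turn -3.28
```

Request:
{"fn": "drive_tool", "kwargs": {
  "motion": [
    [[0,0,0.15],-0.8,1],
    [[0,0,0.3],-0.8,1],
    [[0,-0.02,0.38],-0.8,1],
    [[0,-0.04,0.38],-0.8,1],
    [[0,-0.04,0.38],0,1],
    [[0,-0.04,0.38],0,1],
    [[0,-0.04,0.38],0,1],
    [[0,-0.04,0.38],0,1]
  ]
}}

```text
time: 68.7
ee_pos: [0.5198, -0.1573, 0.2254]
orientation: [-0.482, 0.482, 0.48, 0.551]
force: [-0.8, -0.6, 0.5]
finger_gap: 0.0855
```

Request:
{"fn": "drive_tool", "kwargs": {
  "motion": [
    [[0,-0.04,0.38],0,1],
    [[0,-0.04,0.38],0,1],
    [[0,-0.04,0.38],0,1],
    [[0,-0.04,0.38],0,1],
    [[0,-0.04,0.38],0,1],
    [[0,-0.04,0.38],0,1],
    [[0,-0.04,0.38],0,1],
    [[0,-0.04,0.38],0,1]
  ]
}}

```text
time: 69.5
ee_pos: [0.5448, 0.0003, 0.229]
orientation: [-0.479, 0.485, 0.484, 0.549]
force: [0.2, 0.5, -0.4]
finger_gap: 0.0857
```

Request:
{"fn": "drive_tool", "kwargs": {
  "motion": [
    [[0,-0.04,0.38],0,1],
    [[0,-0.04,0.38],0,1],
    [[0,-0.04,0.38],0,1],
    [[0,-0.04,0.38],0,1],
    [[0,-0.04,0.38],0,1],
    [[0,-0.04,0.38],0,1],
    [[0,-0.04,0.38],0,1],
    [[0,-0.04,0.38],0,1]
  ]
}}

```text
time: 70.3
ee_pos: [0.5697, 0.1574, 0.2321]
orientation: [-0.476, 0.489, 0.487, 0.545]
force: [0.4, 0.1, -0.6]
finger_gap: 0.0854
```

```bash
python3 go.py .610 .311 .17 86
```

```text
t 70.3 tcp [0.57  0.157 0.232] yaw 86.0 tilt [0.047 0.066] gap 0.085 F [ 0.4  0.1 -0.6]
units [ 1.48 -0.53  3.03] turn 0.01
```

Request:
{"fn": "drive_tool", "kwargs": {
  "motion": [
    [[0,-0.06,0.35],0,1],
    [[0,-0.06,0.35],0,1],
    [[0,-0.06,0.35],0,1],
    [[0,-0.06,0.35],0,1],
    [[0,-0.06,0.35],0,1],
    [[0,-0.06,0.35],0,1],
    [[0,-0.06,0.35],0,1],
    [[0,-0.06,0.35],0,1]
  ]
}}

```text
time: 71.1
ee_pos: [0.605, 0.3051, 0.2394]
orientation: [-0.475, 0.491, 0.488, 0.544]
force: [0.3, -0.0, 0.5]
finger_gap: 0.0856
```

Request:
{"fn": "drive_tool", "kwargs": {
  "motion": [
    [[0.2,0,0.1],0,1],
    [[0.25,0,0],0,1],
    [[0.25,0,0],0,1],
    [[0.25,0,0],0,1],
    [[0.25,0,0],0,1],
    [[0.2,0,0],0,1],
    [[0,0,0],0,1],
    [[0,0,0],0,1]
  ]
}}

```text
time: 71.9
ee_pos: [0.6075, 0.3147, 0.1593]
orientation: [-0.474, 0.493, 0.489, 0.541]
force: [0.8, -0.2, -0.2]
finger_gap: 0.0854
```

```bash
python3 go.py .610 .311 .046 86; cat > wb.py <<'E'
from h import *
import sys
# wb.py ztop x y : cap circles in the wrist picture near the expected cap centre
z,x,y=map(float,sys.argv[1:4]);s=get_state();im=eyes.read_camera('wrist')
e=w2p('wrist',[x,y,z],s);r=np.linalg.norm(w2p('wrist',[x,y+.027,z],s)-e);print('expected px',np.round(e),'r',round(r))
for d in models.look_for('wrist','bottle1_mid'): print('det',round(d['confidence'],2),[round(a*b) for a,b in zip(d['rect'],(640,480,640,480))])
g=cv2.medianBlur(cv2.cvtColor(im,cv2.COLOR_RGB2GRAY),5)
c=cv2.HoughCircles(g,cv2.HOUGH_GRADIENT,1,40,param1=80,param2=22,minRadius=int(.8*r),maxRadius=int(1.2*r))
for u,v,q in (c[0][:6] if c is not None else []): print('circle',round(u),round(v),round(q),np.round(p2w('wrist',u,v,z,s)[:2],3))
E
python3 wb.py .068 .61 .311
```

```text
t 71.9 tcp [0.607 0.315 0.159] yaw 86.0 tilt [0.036 0.061] gap 0.085 F [ 0.8 -0.2 -0.2]
units [ 2.26  0.02 -0.22] turn -0.01
expected px [301. 242.] r 44
det 0.71 [267, 0, 76, 30]
circle 318 244 44 [0.612 0.321]
```

Request:
{"fn": "drive_tool", "kwargs": {
  "motion": [
    [[0.2,0,-0.06],0,1],
    [[0.3,0,0],0,1],
    [[0.3,0,0],0,1],
    [[0.3,0,0],0,1],
    [[0.3,0,0],0,1],
    [[0.3,0,0],0,1],
    [[0.25,0,0],0,1],
    [[0.15,0,0],0,1]
  ]
}}

```text
time: 72.8
ee_pos: [0.612, 0.3189, 0.0468]
orientation: [-0.475, 0.492, 0.488, 0.542]
force: [0.5, -1.0, 0.1]
finger_gap: 0.0851
```

Request:
{"fn": "drive_tool", "kwargs": {
  "motion": [
    [[0,0,0],0,1],
    [[0,0,0],0,-1],
    [[0,0,0],0,-1],
    [[0,0,0],0,-1],
    [[0,0,0],0,-1],
    [[0,0,0],0,-1],
    [[0,0,0],0,-1],
    [[0,0,0],0,-1]
  ]
}}

```text
time: 73.6
ee_pos: [0.6125, 0.3191, 0.0477]
orientation: [-0.475, 0.492, 0.488, 0.543]
force: [-1.3, 0.5, -2.0]
finger_gap: 0.0521
```

```bash
python3 go.py .611 .319 .14 86
```

```text
t 73.6 tcp [0.613 0.319 0.048] yaw 86.0 tilt [0.04  0.063] gap 0.052 F [-1.3  0.5 -2. ]
units [-1.84 -0.04  0.12] turn -0.0
```

Request:
{"fn": "drive_tool", "kwargs": {
  "motion": [
    [[-0.2,0,0],0,-1],
    [[-0.3,0,0],0,-1],
    [[-0.35,0,0],0,-1],
    [[-0.35,0,0],0,-1],
    [[-0.35,0,0],0,-1],
    [[-0.35,0,0],0,-1],
    [[-0.2,0,-0.2],0,-1],
    [[0,0,-0.35],0,-1]
  ]
}}

```text
time: 74.4
ee_pos: [0.6062, 0.285, 0.1629]
orientation: [-0.476, 0.489, 0.488, 0.544]
force: [-0.5, -0.3, -1.4]
finger_gap: 0.052
```

Request:
{"fn": "drive_tool", "kwargs": {
  "motion": [
    [[0,0,-0.38],0,-1],
    [[0,0,-0.38],0,-1],
    [[0,0,-0.38],0,-1],
    [[0,0,-0.38],0,-1],
    [[0,0,-0.38],0,-1],
    [[0,0,-0.38],0,-1],
    [[0,0,-0.38],0,-1],
    [[0,0,-0.38],0,-1]
  ]
}}

```text
time: 75.2
ee_pos: [0.5897, 0.1137, 0.1435]
orientation: [-0.473, 0.496, 0.488, 0.541]
force: [0.0, 0.3, -1.5]
finger_gap: 0.0523
```

```bash
python3 go.py .6165 .0445 .0817 86
```

```text
t 75.2 tcp [0.59  0.114 0.144] yaw 85.7 tilt [0.033 0.059] gap 0.052 F [ 0.   0.3 -1.5]
units [ 1.17 -0.61 -1.41] turn -0.07
```

Request:
{"fn": "drive_tool", "kwargs": {
  "motion": [
    [[0,-0.15,-0.35],0,-1],
    [[0,-0.15,-0.35],0,-1],
    [[0,-0.15,-0.35],0,-1],
    [[0.05,-0.13,-0.3],0,-1],
    [[0.15,0,0],0,-1],
    [[0.2,0,0],0,-1],
    [[0.2,0,0],0,-1],
    [[0.1,0,0],0,-1]
  ]
}}

```text
time: 76.0
ee_pos: [0.6079, 0.0324, 0.0943]
orientation: [-0.468, 0.502, 0.488, 0.54]
force: [0.3, 0.5, -1.8]
finger_gap: 0.0519
```

```bash
python3 go.py .6165 .0445 .0817 86
```

```text
t 76.0 tcp [0.608 0.032 0.094] yaw 85.1 tilt [0.021 0.057] gap 0.052 F [ 0.3  0.5 -1.8]
units [ 0.27 -0.15  0.24] turn -0.22
```

Request:
{"fn": "drive_tool", "kwargs": {
  "motion": [
    [[0,-0.1,0.2],0,-1],
    [[0.1,0,0],0,-1],
    [[0.1,0,0],0,-1],
    [[0.05,0,0],0,-1],
    [[0,0,0],0,-1],
    [[0,0,0],0,-1],
    [[0,0,0],0,-1],
    [[0,0,0],0,-1]
  ]
}}

```text
time: 76.8
ee_pos: [0.6143, 0.0462, 0.0812]
orientation: [-0.469, 0.501, 0.489, 0.539]
force: [0.5, -1.0, -1.4]
finger_gap: 0.0523
```

```bash
python3 go.py .6165 .0445 .0817 86
```

```text
t 76.8 tcp [0.614 0.046 0.081] yaw 85.3 tilt [0.021 0.057] gap 0.052 F [ 0.5 -1.  -1.4]
units [-0.01 -0.05 -0.03] turn -0.17
```

Request:
{"fn": "drive_tool", "kwargs": {
  "motion": [
    [[0.03,0,0],0,-1],
    [[0,0,0],0,1],
    [[0,0,0],0,1],
    [[0,0,0],0,1],
    [[0,0,0],0,1],
    [[-0.2,0,0],0,1],
    [[-0.3,0,0],0,1],
    [[-0.4,0,0],0,1]
  ]
}}

```text
time: 77.6
ee_pos: [0.6124, 0.0434, 0.1257]
orientation: [-0.468, 0.501, 0.489, 0.538]
force: [0.3, 0.5, 0.1]
finger_gap: 0.0849
```

Request:
{"fn": "drive_tool", "kwargs": {
  "motion": [
    [[-0.4,0,0],0,1],
    [[-0.3,0.05,0.1],0,1],
    [[0,0.1,0.3],0,1],
    [[0,0.1,0.35],0,1],
    [[0,0.1,0.35],0,1],
    [[0,0.1,0.35],0,1],
    [[0,0.1,0.35],0,1],
    [[0,0.1,0.35],0,1]
  ]
}}

```text
time: 78.4
ee_pos: [0.5873, 0.1584, 0.1761]
orientation: [-0.469, 0.499, 0.487, 0.542]
force: [-0.2, -0.8, 0.6]
finger_gap: 0.0856
```

Request:
{"fn": "drive_tool", "kwargs": {
  "motion": [
    [[0,0.1,0.35],0,1],
    [[0,0.1,0.35],0,1],
    [[0,0.1,0.35],0,1],
    [[0,0.1,0.35],0,1],
    [[0,0.1,0.35],0,1],
    [[0,0.1,0.35],0,1],
    [[0,0.1,0.35],0,1],
    [[0,0,0.2],0,1]
  ]
}}

```text
time: 79.2
ee_pos: [0.5537, 0.3092, 0.1801]
orientation: [-0.469, 0.499, 0.492, 0.538]
force: [0.4, -0.3, 0.1]
finger_gap: 0.0852
```

```bash
python3 go.py .542 .307 .16 86; python3 wb.py .068 .542 .307; python3 caps.py .102 240 360 160 270
```

```text
t 79.2 tcp [0.554 0.309 0.18 ] yaw 85.7 tilt [0.019 0.061] gap 0.085 F [ 0.4 -0.3  0.1]
units [ 0.39  0.24 -0.09] turn -0.09
expected px [301. 214.] r 41
det 0.58 [279, 24, 87, 97]
circle 322 70 44 [0.456 0.327]
px 290.4 190.6 r 10.8 world [0.615 0.045]
```

```bash
sed -i 's/param2=22/param2=int((sys.argv+[22])[4])/' wb.py; python3 wb.py .068 .542 .307 12; python3 caps.py .068 150 215 170 285; python3 - <<'E'
from h import *
eyes.read_camera('scene');find('scene','bottle1_mid',.037)
E
```

```text
expected px [304. 213.] r 41
det 0.73 [281, 20, 89, 99]
circle 326 70 43 [0.457 0.327]
circle 304 210 38 [0.541 0.308]
circle 266 412 38 [0.693 0.266]
circle 354 182 48 [0.525 0.341]
circle 466 344 33 [0.653 0.418]
circle 140 282 48 [0.58  0.194]
px 185.6 243.6 r 12.2 world [0.484 0.296]
px 167.1 232.4 r 10.0 world [0.51  0.342]
px 187.1 212.1 r 13.3 world [0.561 0.296]
px 168.4 264.1 r 13.8 world [0.434 0.335]
px 175.1 184.4 r 12.1 world [0.629 0.329]
px 163.1 203.9 r 13.0 world [0.58  0.356]
bottle1_mid 0.81 [463, 248, 30, 36] [0.452 0.331]
```

Request:
{"fn": "drive_tool", "kwargs": {
  "motion": [
    [[0,0.15,-0.08],0,1],
    [[0.2,0.15,-0.1],0,1],
    [[0.35,0,0],0,1],
    [[0.35,0,0],0,1],
    [[0.35,0,0],0,1],
    [[0.35,0,0],0,1],
    [[0.3,0,0],0,1],
    [[0.2,0,0],0,1]
  ]
}}

```text
time: 80.4
ee_pos: [0.5416, 0.2998, 0.0752]
orientation: [-0.468, 0.499, 0.488, 0.543]
force: [-0.1, -0.2, -0.9]
finger_gap: 0.0852
```

```bash
python3 go.py .541 .308 .047 86; python3 wb.py .068 .541 .308 14
```

```text
t 80.4 tcp [0.542 0.3   0.075] yaw 85.1 tilt [0.027 0.062] gap 0.085 F [-0.1 -0.2 -0.9]
units [0.57 0.04 0.13] turn -0.22
expected px [336. 297.] r 66
det 0.77 [293, 3, 151, 144]
det 0.67 [0, 317, 12, 63]
circle 338 302 64 [0.543 0.309]
circle 320 262 60 [0.526 0.303]
circle 220 350 57 [0.56  0.258]
circle 368 80 63 [0.46  0.325]
circle 444 384 77 [0.59  0.354]
circle 404 368 54 [0.579 0.336]
```

Confirmed (.543,.309).

Request:
{"fn": "drive_tool", "kwargs": {
  "motion": [
    [[0.1,0,0.13],0,1],
    [[0.2,0,0],0,1],
    [[0.2,0,0],0,1],
    [[0.05,0,0],0,1],
    [[0,0,0],0,1],
    [[0,0,0],0,-1],
    [[0,0,0],0,-1],
    [[0,0,0],0,-1]
  ]
}}

```text
time: 81.3
ee_pos: [0.5444, 0.3094, 0.0493]
orientation: [-0.469, 0.497, 0.487, 0.544]
force: [0.5, 0.3, -1.0]
finger_gap: 0.0519
```

Request:
{"fn": "drive_tool", "kwargs": {
  "motion": [
    [[0,0,0],0,-1],
    [[0,0,0],0,-1],
    [[0,0,0],0,-1],
    [[0,0,0],0,-1],
    [[-0.2,0,0],0,-1],
    [[-0.3,0,0],0,-1],
    [[-0.35,0,0],0,-1],
    [[-0.35,0,0],0,-1]
  ]
}}

```text
time: 82.1
ee_pos: [0.5405, 0.3044, 0.1093]
orientation: [-0.468, 0.5, 0.488, 0.541]
force: [-0.2, 0.3, -2.1]
finger_gap: 0.052
```

```bash
python3 go.py .527 -.0247 .14 86
```

```text
t 82.1 tcp [0.541 0.304 0.109] yaw 85.1 tilt [0.024 0.061] gap 0.052 F [-0.2  0.3 -2.1]
units [-1.02 -0.31 -6.53] turn -0.22
```

Request:
{"fn": "drive_tool", "kwargs": {
  "motion": [
    [[-0.35,0,0],0,-1],
    [[-0.35,0,-0.1],0,-1],
    [[-0.3,0,-0.3],0,-1],
    [[-0.02,0,-0.38],0,-1],
    [[-0.02,0,-0.38],0,-1],
    [[-0.02,0,-0.38],0,-1],
    [[-0.02,0,-0.38],0,-1],
    [[-0.02,0,-0.38],0,-1]
  ]
}}

```text
time: 82.9
ee_pos: [0.5292, 0.1786, 0.1675]
orientation: [-0.47, 0.496, 0.487, 0.544]
force: [-0.2, 0.4, -2.5]
finger_gap: 0.052
```

Request:
{"fn": "drive_tool", "kwargs": {
  "motion": [
    [[-0.02,-0.02,-0.38],0,-1],
    [[-0.02,-0.02,-0.38],0,-1],
    [[-0.02,-0.02,-0.38],0,-1],
    [[-0.02,-0.02,-0.38],0,-1],
    [[-0.02,-0.02,-0.38],0,-1],
    [[-0.02,-0.02,-0.38],0,-1],
    [[-0.02,-0.02,-0.38],0,-1],
    [[-0.02,-0.02,-0.38],0,-1]
  ]
}}

```text
time: 83.7
ee_pos: [0.5165, 0.0087, 0.161]
orientation: [-0.467, 0.501, 0.485, 0.543]
force: [0.9, 0.1, -1.4]
finger_gap: 0.0519
```

```bash
python3 go.py .527 -.0247 .0833 85
```

```text
t 83.7 tcp [0.517 0.009 0.161] yaw 84.8 tilt [0.026 0.06 ] gap 0.052 F [ 0.9  0.1 -1.4]
units [ 1.52 -0.24 -0.74] turn -0.06
```

Request:
{"fn": "drive_tool", "kwargs": {
  "motion": [
    [[0,-0.1,-0.3],0,-1],
    [[0,-0.1,-0.25],0,-1],
    [[0.1,0,-0.1],0,-1],
    [[0.25,0,0],0,-1],
    [[0.3,0,0],0,-1],
    [[0.25,0,0],0,-1],
    [[0.15,0,0],0,-1],
    [[0,0,0],0,-1]
  ]
}}

```text
time: 84.5
ee_pos: [0.5203, -0.0265, 0.0979]
orientation: [-0.464, 0.504, 0.486, 0.543]
force: [-0.1, -1.0, -1.4]
finger_gap: 0.0519
```

```bash
python3 go.py .527 -.0247 .0833 85
```

```text
t 84.5 tcp [ 0.52  -0.027  0.098] yaw 84.5 tilt [0.02 0.06] gap 0.052 F [-0.1 -1.  -1.4]
units [ 0.3  -0.13  0.03] turn -0.13
```

Request:
{"fn": "drive_tool", "kwargs": {
  "motion": [
    [[0.1,-0.05,0],0,-1],
    [[0.1,0,0],0,-1],
    [[0.07,0,0],0,-1],
    [[0.03,0,0],0,-1],
    [[0,0,0],0,-1],
    [[0,0,0],0,-1],
    [[0,0,0],0,-1],
    [[0,0,0],0,-1]
  ]
}}

```text
time: 85.3
ee_pos: [0.5246, -0.0251, 0.0839]
orientation: [-0.465, 0.503, 0.485, 0.543]
force: [0.5, -0.1, -1.5]
finger_gap: 0.052
```

```bash
python3 go.py .527 -.0247 .0833 85
```

```text
t 85.3 tcp [ 0.525 -0.025  0.084] yaw 84.6 tilt [0.023 0.06 ] gap 0.052 F [ 0.5 -0.1 -1.5]
units [ 0.01 -0.05  0.01] turn -0.1
```

Request:
{"fn": "drive_tool", "kwargs": {
  "motion": [
    [[0.02,0,0],0,-1],
    [[0,0,0],0,1],
    [[0,0,0],0,1],
    [[0,0,0],0,1],
    [[0,0,0],0,1],
    [[-0.2,0,0],0,1],
    [[-0.3,0,0],0,1],
    [[-0.4,0,0],0,1]
  ]
}}

```text
time: 86.1
ee_pos: [0.5227, -0.0277, 0.1291]
orientation: [-0.465, 0.503, 0.486, 0.543]
force: [0.9, 0.6, 0.2]
finger_gap: 0.0854
```

Request:
{"fn": "drive_tool", "kwargs": {
  "motion": [
    [[-0.4,0,0],0,1],
    [[-0.3,0.05,0.1],0,1],
    [[0,0.1,0.3],0,1],
    [[0.02,0.11,0.38],0,1],
    [[0.02,0.11,0.38],0,1],
    [[0.02,0.11,0.38],0,1],
    [[0.02,0.11,0.38],0,1],
    [[0.02,0.11,0.38],0,1]
  ]
}}

```text
time: 86.9
ee_pos: [0.4985, 0.0933, 0.1772]
orientation: [-0.467, 0.501, 0.482, 0.547]
force: [-0.1, 0.3, 0.5]
finger_gap: 0.0849
```

Request:
{"fn": "drive_tool", "kwargs": {
  "motion": [
    [[0.02,0.11,0.38],0,1],
    [[0.02,0.11,0.38],0,1],
    [[0.02,0.11,0.38],0,1],
    [[0.02,0.11,0.38],0,1],
    [[0.02,0.11,0.38],0,1],
    [[0.02,0.11,0.38],0,1],
    [[0.02,0.11,0.38],0,1],
    [[0.02,0.11,0.38],0,1]
  ]
}}

```text
time: 87.7
ee_pos: [0.4626, 0.262, 0.1781]
orientation: [-0.467, 0.499, 0.484, 0.546]
force: [-0.1, 0.6, 0.4]
finger_gap: 0.0856
```

```bash
python3 go.py .457 .326 .16 85; python3 wb.py .068 .457 .326 20; python3 caps.py .102 240 360 160 270
```

```text
t 87.7 tcp [0.463 0.262 0.178] yaw 84.6 tilt [0.033 0.062] gap 0.086 F [-0.1  0.6  0.4]
units [0.44 0.24 1.24] turn -0.09
expected px [402. 212.] r 41
det 0.57 [350, 161, 91, 88]
circle 406 210 40 [0.456 0.328]
px 290.6 190.4 r 11.2 world [0.616 0.044]
px 319.9 230.1 r 10.6 world [ 0.523 -0.028]
```

Request:
{"fn": "drive_tool", "kwargs": {
  "motion": [
    [[0,0.1,0.35],0,1],
    [[0,0.1,0.35],0,1],
    [[0.05,0.1,0.3],0,1],
    [[0.15,0,0.15],0,1],
    [[0.3,0,0],0,1],
    [[0.35,0,0],0,1],
    [[0.35,0,0],0,1],
    [[0.3,0,0],0,1]
  ]
}}

```text
time: 88.65
ee_pos: [0.4561, 0.3237, 0.102]
orientation: [-0.468, 0.5, 0.483, 0.546]
force: [-0.2, 0.2, 1.2]
finger_gap: 0.0852
```

```bash
python3 go.py .456 .327 .048 85; python3 wb.py .068 .456 .327 20
```

```text
t 88.7 tcp [0.456 0.324 0.102] yaw 84.6 tilt [0.035 0.06 ] gap 0.085 F [-0.2  0.2  1.2]
units [ 1.08  0.04 -0.  ] turn -0.1
expected px [319. 274.] r 57
det 0.74 [264, 193, 112, 128]
circle 316 256 51 [0.447 0.327]
```

Request:
{"fn": "drive_tool", "kwargs": {
  "motion": [
    [[0.2,0.05,0],0,1],
    [[0.3,0,0],0,1],
    [[0.3,0,0],0,1],
    [[0.2,0,0],0,1],
    [[0.05,0,0],0,1],
    [[0,0,0],0,1],
    [[0,0,0],0,-1],
    [[0,0,0],0,-1]
  ]
}}

```text
time: 89.55
ee_pos: [0.455, 0.3264, 0.0446]
orientation: [-0.468, 0.501, 0.483, 0.546]
force: [0.6, 0.6, -1.0]
finger_gap: 0.0589
```

Request:
{"fn": "drive_tool", "kwargs": {
  "motion": [
    [[0,0,0],0,-1],
    [[0,0,0],0,-1],
    [[0,0,0],0,-1],
    [[0,0,0],0,-1],
    [[0,0,0],0,-1],
    [[0,0,0],0,-1],
    [[0,0,0],0,-1],
    [[0,0,0],0,-1]
  ]
}}

```text
time: 90.35
ee_pos: [0.4554, 0.3266, 0.0456]
orientation: [-0.468, 0.5, 0.482, 0.546]
force: [0.2, 0.4, -1.1]
finger_gap: 0.0519
```

Request:
{"fn": "drive_tool", "kwargs": {
  "motion": [
    [[-0.2,0,0],0,-1],
    [[-0.3,0,0],0,-1],
    [[-0.35,0,0],0,-1],
    [[-0.35,0,0],0,-1],
    [[-0.35,0,0],0,-1],
    [[-0.35,0,0],0,-1],
    [[-0.2,0,-0.2],0,-1],
    [[-0.02,0,-0.35],0,-1]
  ]
}}

```text
time: 91.15
ee_pos: [0.4492, 0.2929, 0.1628]
orientation: [-0.469, 0.497, 0.483, 0.548]
force: [0.1, -0.2, -1.1]
finger_gap: 0.0522
```

```bash
python3 go.py .4664 .0537 .16 85
```

```text
t 91.2 tcp [0.449 0.293 0.163] yaw 84.7 tilt [0.04  0.062] gap 0.052 F [ 0.1 -0.2 -1.1]
units [-0.23 -0.79 -4.73] turn -0.07
```

Request:
{"fn": "drive_tool", "kwargs": {
  "motion": [
    [[-0.02,-0.07,-0.38],0,-1],
    [[-0.02,-0.07,-0.38],0,-1],
    [[-0.02,-0.07,-0.38],0,-1],
    [[-0.02,-0.07,-0.38],0,-1],
    [[-0.02,-0.07,-0.38],0,-1],
    [[-0.02,-0.07,-0.38],0,-1],
    [[-0.02,-0.07,-0.38],0,-1],
    [[-0.02,-0.07,-0.38],0,-1]
  ]
}}

```text
time: 91.95
ee_pos: [0.4614, 0.1285, 0.1694]
orientation: [-0.471, 0.495, 0.481, 0.55]
force: [0.5, -0.5, -1.4]
finger_gap: 0.0519
```

Request:
{"fn": "drive_tool", "kwargs": {
  "motion": [
    [[-0.02,-0.07,-0.38],0,-1],
    [[-0.02,-0.07,-0.35],0,-1],
    [[-0.02,-0.05,-0.3],0,-1],
    [[0,0,-0.15],0,-1],
    [[0.2,0,0],0,-1],
    [[0.25,0,0],0,-1],
    [[0.25,0,0],0,-1],
    [[0.2,0,0],0,-1]
  ]
}}

```text
time: 92.75
ee_pos: [0.4665, 0.0655, 0.1251]
orientation: [-0.472, 0.494, 0.478, 0.552]
force: [-0.2, 0.0, -1.5]
finger_gap: 0.0521
```

```bash
python3 go.py .4664 .0537 .0798 85
```

```text
t 92.8 tcp [0.467 0.066 0.125] yaw 84.6 tilt [0.054 0.061] gap 0.052 F [-0.2  0.  -1.5]
units [ 0.89  0.02 -0.3 ] turn -0.11
```

Request:
{"fn": "drive_tool", "kwargs": {
  "motion": [
    [[0,0,-0.15],0,-1],
    [[0,0,-0.15],0,-1],
    [[0.15,0,0],0,-1],
    [[0.2,0,0],0,-1],
    [[0.2,0,0],0,-1],
    [[0.1,0,0],0,-1],
    [[0,0,0],0,-1],
    [[0,0,0],0,-1]
  ]
}}

```text
time: 93.55
ee_pos: [0.4653, 0.0527, 0.0854]
orientation: [-0.471, 0.495, 0.48, 0.55]
force: [0.7, -0.1, -1.6]
finger_gap: 0.0522
```

```bash
python3 go.py .4664 .0537 .0798 85
```

```text
t 93.5 tcp [0.465 0.053 0.085] yaw 84.7 tilt [0.048 0.062] gap 0.052 F [ 0.7 -0.1 -1.6]
units [ 0.11 -0.01  0.01] turn -0.08
```

Lower, release, rise and move clear.

Request:
{"fn": "drive_tool", "kwargs": {
  "motion": [
    [[0.08,0,0],0,-1],
    [[0.03,0,0],0,-1],
    [[0,0,0],0,-1],
    [[0,0,0],0,-1],
    [[0,0,0],0,1],
    [[0,0,0],0,1],
    [[0,0,0],0,1],
    [[0,0,0],0,1]
  ]
}}

```text
time: 94.35
ee_pos: [0.4671, 0.0532, 0.0821]
orientation: [-0.472, 0.494, 0.479, 0.551]
force: [-0.5, 0.0, 0.1]
finger_gap: 0.0854
```

Request:
{"fn": "drive_tool", "kwargs": {
  "motion": [
    [[0,0,0],0,1],
    [[-0.2,0,0],0,1],
    [[-0.3,0,0],0,1],
    [[-0.4,0,0],0,1],
    [[-0.4,0,0],0,1],
    [[-0.4,0,0],0,1],
    [[-0.3,0,0.2],0,1],
    [[-0.1,0,0.3],0,1]
  ]
}}

```text
time: 95.15
ee_pos: [0.4635, 0.0703, 0.1998]
orientation: [-0.473, 0.493, 0.477, 0.553]
force: [0.3, -0.5, 0.9]
finger_gap: 0.0852
```

Request:
{"fn": "drive_tool", "kwargs": {
  "motion": [
    [[0,0,0.4],0,1],
    [[0,0,0.4],0,1],
    [[0,0,0.4],0,1],
    [[0,0,0.4],0,1],
    [[0,0,0.4],0,1],
    [[0,0,0.4],0,1],
    [[0,0,0.3],0,1],
    [[0,0,0],0,1]
  ]
}}

```text
time: 95.95
ee_pos: [0.4783, 0.2102, 0.2255]
orientation: [-0.476, 0.488, 0.474, 0.558]
force: [0.1, -0.6, -0.9]
finger_gap: 0.0852
```

```bash
python3 go.py .466 .25 .2 85; python3 caps.py .102 240 360 160 275; python3 - <<'E'
from h import *
a=eyes.read_camera('top');b=eyes.read_camera('scene')
cv2.imwrite('pics/end.png',a[:,:,::-1])
find('scene','bottle1_mid',.071);find('scene','brush_grip',.06);find('scene','sanitizer',.055);find('scene','cup',.04)
find('top','scrap1',.012);find('top','cup',.08);find('top','sanitizer',.08);find('top','glovebox',.07)
# pixel blobs in scrap tray: dark and light
th=np.radians(-7.3);Q=np.array([[np.cos(th),-np.sin(th)],[np.sin(th),np.cos(th)]]);O=np.array([.532,.015])
g=cv2.cvtColor(a,cv2.COLOR_RGB2GRAY)[265:325,245:345].astype(int)
for nm,m in (('light',g>115),('dark',g<52)):
    n,l,s,c=cv2.connectedComponentsWithStats(m.astype(np.uint8))
    for i in range(1,n):
        if 25<s[i,4]<400: w=p2w('top',245+c[i][0],265+c[i][1],.015)[:2];print(nm,s[i,4],np.round(Q.T@(w-O),3))
print(np.percentile(g,[1,10,50,90,99]))
E
```

```text
t 96.0 tcp [0.478 0.21  0.226] yaw 84.6 tilt [0.075 0.065] gap 0.085 F [ 0.1 -0.6 -0.9]
units [0.54 0.36 0.73] turn -0.1
px 319.9 229.9 r 10.8 world [ 0.524 -0.028]
px 290.6 190.6 r 10.8 world [0.615 0.044]
px 285.9 251.4 r 11.9 world [0.471 0.051]
bottle1_mid 0.94 [341, 230, 24, 34] [0.466 0.051]
bottle1_mid 0.48 [315, 216, 4, 6] [ 0.429 -0.015]
brush_grip 0.84 [189, 240, 48, 36] [ 0.537 -0.293]
sanitizer 0.85 [428, 348, 40, 52] [0.744 0.254]
sanitizer 0.48 [189, 242, 39, 36] [ 0.54  -0.293]
cup 0.74 [494, 204, 31, 40] [0.288 0.411]
scrap1 0.62 [270, 291, 11, 10] [0.374 0.092]
scrap1 0.5 [296, 295, 8, 9] [0.365 0.028]
cup 0.59 [140, 327, 41, 28] [0.284 0.391]
cup 0.5 [292, 194, 19, 23] [0.611 0.041]
sanitizer 0.69 [213, 146, 33, 28] [0.725 0.239]
sanitizer 0.6 [271, 290, 11, 11] [0.378 0.085]
sanitizer 0.17 [300, 285, 9, 8] [0.393 0.016]
glovebox 0.6 [482, 334, 76, 42] [ 0.288 -0.422]
glovebox 0.52 [303, 229, 109, 200] [0.528 0.013]
light 146 [-0.139  0.12 ]
light 54 [-0.147  0.017]
light 58 [-0.167 -0.009]
light 88 [-0.234 -0.031]
dark 35 [-0.138 -0.009]
dark 68 [-0.166  0.057]
dark 50 [-0.157 -0.066]
[ 45.99  58.    88.   126.   129.  ]
```

```bash
python3 - <<'E'
from h import *
th=np.radians(-7.3);Q=np.array([[np.cos(th),-np.sin(th)],[np.sin(th),np.cos(th)]]);O=np.array([.532,.015])
a=cv2.imread('pics/end.png',0)
g=a[265:325,245:345];print(g[8:22:1,18:40:2])
for nm,u,v in (('capLip',271.3,278.3),('darkMid',298,283.8)):
  for z in (.005,.02,.036,.05):
    w=p2w('top',u,v,z);print(nm,z,np.round(Q.T@(w[:2]-O),3),'scene px',np.round(w2p('scene',w)))
b=cv2.cvtColor(eyes.read_camera('scene'),cv2.COLOR_RGB2GRAY)
print(b[206:236:2,330:384:3])
E
```

```text
[[ 87  85  78  63  60  61  63  84  99 104 107]
 [ 88  85  79  65  62  61  61  69  85  93  98]
 [ 87  86  79  73  68  63  63  63  79  86  89]
 [ 88  84  81  79  72  69  64  62  77  86  86]
 [ 87  85  85  82  76  73  66  61  75  86  88]
 [ 88  84  90  84  77  75  67  59  69  86  86]
 [ 88  85  88  85  77  72  66  59  67  84  87]
 [ 88  86  87  85  75  73  64  59  64  82  86]
 [ 87  88  88  83  76  67  62  58  61  79  87]
 [ 87  88  86  83  76  63  59  58  60  74  93]
 [ 87  87  86  85  77  62  59  59  59  70 103]
 [ 87  87  85  78  71  60  60  59  57  71 113]
 [ 87  87  80  66  58  56  58  57  58  73 115]
 [ 85  78  66  54  49  54  59  58  56  71 115]]
capLip 0.005 [-0.136  0.06 ] scene px [360. 233.]
capLip 0.02 [-0.135  0.058] scene px [360. 229.]
capLip 0.036 [-0.135  0.057] scene px [360. 224.]
capLip 0.05 [-0.134  0.056] scene px [359. 220.]
darkMid 0.005 [-0.139 -0.01 ] scene px [333. 227.]
darkMid 0.02 [-0.139 -0.01 ] scene px [333. 223.]
darkMid 0.036 [-0.138 -0.01 ] scene px [333. 218.]
darkMid 0.05 [-0.137 -0.011] scene px [333. 214.]
[[ 78  64  62  49  47  42  43  41  41  41
[... 384 characters left out ...]
 48  48  48  49  49  53]
 [ 82 143 143 143 143 143 143 139  49  48  36  34  44  48  47  49  49  63]
 [ 85 142 143 143 143 143 143 143  54  45  31  31  32  48  49  48  49  75]
 [ 89 144 144 143 143 143 143 143  55  44  30  31  31  48  48  48  48  77]
 [ 84 142 143 144 144 144 143 140  49  48  39  35  32  48  49  49  51  71]
 [ 77  99 142 144 143 143 142  94  52  60  73  85  41  51  51  51  66  60]
 [ 66  61  97 126 139 131  94  57  77  63  67  99  65  77  76  77 152  44]
 [ 62  60  63  66  70  66  60  55  82  61  61  68 103  98  90  89 143  46]
 [ 66  47  62  63  63  61  57  43 104  65  60  62 105 104 105 110  82  64]
 [ 71  44  42  54  58  54  42  45  90  67  60  61 103 104 106 147  60 117]]
```

```bash
python3 -c "
from station import order;print(order.close_job())"
```

```text
the job is handed in; nothing more can be done
None
```

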